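Fit the shaker tray and load the staining jars

TASK

Get the shaker ready: set the tray on the shaker base, turning it until its drive blade drops into the slot and the tray sits fully home. Then stand all the staining jars from the front left of the bench (not those in the far right corner) upright on the tray in one neat row along its raised rail, close to the rail, square to it and side by side with hardly a gap, and when they all stand there press the start button. Leave the other things on the bench where they are.

Things in the scene. Friction and masses are not known exactly. Their poses are not given: they have to be found in the camera images.
- tray: aluminium tray, 0.45 kg, deck x -60 to +78, y +-132 mm, on four 16 mm rubber feet (x -48 and 66, y +-122). Origin on the hub axis level with the feet's undersides, z up. Deck underside z 26, top z 32 mm. Raised rail along the +x edge: inner face x 72, top z 46. Low lips on the other edges: tops z 37, inner faces x -55, y +-127. A half turn of the tray also fits the drive
- tray_blade (a point): middle of the lower end of the steel drive blade under the deck, on the hub axis at tray z 6 mm (the blade runs from there up to z 26); axes as the tray's. Blade 9 mm thick (x), 36 mm long (y); its lowest 4 mm taper to 6 x 32 mm
- tray_grip (a point): point in the black grip bar on the deck, on the hub axis, 52 mm above the tray's origin (10 mm below the bar's top); axes as the tray's. The bar is 16 mm thick (x), 56 mm long (y), tray z 32 to 62 mm
- tray_row (a point): point on the deck's top in the middle of the line where jar centres lie when the jars touch the rail: tray x = 44 mm, y = 0, z = 32 mm; the row runs along tray y and holds up to four jars
- shaker: fixed shaker base, 130 x 130 x 50 mm, white with a grey top; origin at the centre of its underside. In the middle of its top is a round well, 41 mm across and 8 mm deep, whose floor is the drive block
- well_mouth (a point): centre of the round well's mouth at the level of the base's top, 50 mm above the bench
- drive: dark steel drive block, fixed; origin on the well's axis 28 mm above the bench, top (the well's floor) at 42 mm. Slot 12 mm wide (x), 38.5 mm long (y), 14 mm deep; its y is within 0.5 rad of world y. The blade rides on the block (tray origin 36 mm above the bench) until it lies along the slot within about 0.07 rad, then drops 12 mm until the deck rests on the base (tray origin at 24 mm)
- jar_1: square staining jar with a lid, starting at the front left of the bench; 55 x 55 mm and 72 mm high at the body (80 mm over the lid knob), about 0.19 kg; origin at the centre of its underside, z up, x and y square to its side faces (all four sides are alike). May be absent (None).
- jar_2: square staining jar with a lid, starting at the front left of the bench; 55 x 55 mm and 72 mm high at the body (80 mm over the lid knob), about 0.19 kg; origin at the centre of its underside, z up, x and y square to its side faces (all four sides are alike). May be absent (None).
- jar_3: square staining jar with a lid, starting at the front left of the bench; 55 x 55 mm and 72 mm high at the body (80 mm over the lid knob), about 0.19 kg; origin at the centre of its underside, z up, x and y square to its side faces (all four sides are alike). May be absent (None).
- jar_4: square staining jar with a lid, starting at the front left of the bench; 55 x 55 mm and 72 mm high at the body (80 mm over the lid knob), about 0.19 kg; origin at the centre of its underside, z up, x and y square to its side faces (all four sides are alike). May be absent (None).
- start (a joint): start button's travel: 0 released, 0.006 m fully down; springs back; counts as pressed beyond 0.0045 m; needs about 5 N
- start_top (a point): centre of the start button's top (round, dark, 28 mm across, in a black collar; released), 62 mm above the bench, on a fixed white box 60 x 60 mm; it is pressed straight down
- timer: bystander: small white timer, 63 x 68 x 36 mm; leave alone
- tally_counter: bystander: round hand tally counter, 54 x 73 x 25 mm; leave alone
- pen_2: bystander: slim pen, 145 mm long, lying flat; leave alone
Things that resemble listed ones, but are neither listed nor needed, are in the scene too. Leave any red look-alike of the jar_1 alone. What is shaped like the jar_2 but blue is not meant.

How it is judged:
On the way, in this order (a step that is already met when the one before it is completed fails the run):
1. the tray sits fully home on the shaker base, its blade in the slot (z of tray in the frame of drive below -0.001 m and horizontal distance between tray and drive below 0.004 m and angle between the y axis of tray and the y axis of drive, either way round below 0.12 rad and angle between tray's own z axis and vertical below 0.05 rad), for 0.2 s.
2. all jars stand in one close row along the tray's rail (all of step 1 and x of jar_1 in the frame of tray between 0.034 and 0.05 m and z of jar_1 in the frame of tray between 0.027 and 0.037 m and y of jar_1 in the frame of tray between -0.115 and 0.115 m and angle between each of jar_1, jar_2, jar_3, jar_4's own z axis and vertical below 0.08 rad and linear speed of each of jar_1, jar_2, jar_3, jar_4 below 0.03 m/s and (angle between the x axis of jar_1 and the x axis of tray, either way round below 0.2 rad or angle between the x axis of jar_1 and the y axis of tray, either way round below 0.2 rad) and x of jar_2 in the frame of tray between 0.034 and 0.05 m and z of jar_2 in the frame of tray between 0.027 and 0.037 m and y of jar_2 in the frame of tray between -0.115 and 0.115 m and (angle between the x axis of jar_2 and the x axis of tray, either way round below 0.2 rad or angle between the x axis of jar_2 and the y axis of tray, either way round below 0.2 rad) and x of jar_3 in the frame of tray between 0.034 and 0.05 m and z of jar_3 in the frame of tray between 0.027 and 0.037 m and y of jar_3 in the frame of tray between -0.115 and 0.115 m and (angle between the x axis of jar_3 and the x axis of tray, either way round below 0.2 rad or angle between the x axis of jar_3 and the y axis of tray, either way round below 0.2 rad) and x of jar_4 in the frame of tray between 0.034 and 0.05 m and z of jar_4 in the frame of tray between 0.027 and 0.037 m and y of jar_4 in the frame of tray between -0.115 and 0.115 m and (angle between the x axis of jar_4 and the x axis of tray, either way round below 0.2 rad or angle between the x axis of jar_4 and the y axis of tray, either way round below 0.2 rad) and (horizontal distance between jar_1 and jar_2 below 0.068 m or horizontal distance between jar_1 and jar_3 below 0.068 m or horizontal distance between jar_1 and jar_4 below 0.068 m) and (horizontal distance between jar_2 and jar_1 below 0.068 m or horizontal distance between jar_2 and jar_3 below 0.068 m or horizontal distance between jar_2 and jar_4 below 0.068 m) and (horizontal distance between jar_3 and jar_1 below 0.068 m or horizontal distance between jar_3 and jar_2 below 0.068 m or horizontal distance between jar_3 and jar_4 below 0.068 m) and (horizontal distance between jar_4 and jar_1 below 0.068 m or horizontal distance between jar_4 and jar_2 below 0.068 m or horizontal distance between jar_4 and jar_3 below 0.068 m) and (horizontal distance between any of jar_1, jar_2 and jar_3 below 0.068 m or horizontal distance between any of jar_1, jar_2 and jar_4 below 0.068 m) and (horizontal distance between any of jar_1, jar_3 and jar_2 below 0.068 m or horizontal distance between any of jar_1, jar_3 and jar_4 below 0.068 m) and (horizontal distance between any of jar_1, jar_4 and jar_2 below 0.068 m or horizontal distance between any of jar_1, jar_4 and jar_3 below 0.068 m)), for 0.2 s.
3. the start button is pressed with the jars in place (all of step 2 and value of joint start above 0.0045 m), for 0.05 s.
At the end, for the whole second after the job is handed in: Tray level and fully down, blade in the slot (within 4 mm, 0.12 rad). Every jar upright on the deck, within 10 mm of the rail, square to it within 0.2 rad, in one unbroken row with neighbours at most 68 mm apart between centres (12 mm gap). Start was pressed after that and is released (all of step 2 and value of joint start below 0.002 m); the robot touches nothing.
It fails at once if a bystander is pushed more than 30 mm away from its place (distance of any of timer, tally_counter, pen_2 from where it was at the start of the episode above 0.03 m).
Of jar_1, jar_2, jar_3, jar_4 only 3 to 4 are there at a start; the rules pass over those that are not, and their reading is None.
At some moment in a run one of jar_1, jar_2, jar_3, jar_4 may be knocked a few centimetres aside while the robot is not near it.
Once in a run the grip may slacken for a moment while it holds something.
It also fails if it takes over 210 s, if anything falls off the work surface, if the arm or the gripper's body presses on something with over 40 N, if the wrist force passes 120 N, or if a joint passes its speed limit or range.

ROBOT

A 7-joint arm with a two-finger parallel gripper is mounted at the origin on a cart in front of the work surface, level with it; the furniture and walls round the work are solid. World frame = base frame: x ahead of the robot, y to its left, z up, the work surface at z = 0. Lengths are in m, angles in rad, forces in N, time in s.
With the tool pointing down it reaches from about 0.35 to 0.9 m from the base axis. Payload 19.9 kg.
Tool frame: the origin (TCP) lies on the front face of the gripper's body, between the roots of the fingers; the fingertips stand 97 mm ahead of it and the grasp point (between the pads) lies 78 mm ahead of it; z points along the fingers, y is the line along which they close (so a half turn about z gives the same grasp; the last joint's range is limited). The gripper opens to 94 mm and grips with 3 to 60 N. Pads are 16 mm wide; open, the fingers measure 119 mm over their backs; the gripper's body (75 mm by 177 mm) begins 78 mm behind the grasp point.
Start: joints at [-0.042, 0.417, -0.01, 1.614, 0.005, 1.111, -0.053], TCP at [0.625, 0, 0.303] pointing down, gripper open.
Joint ranges: [-2.81, 2.81], [-0.39, 2.02], [-1.27, 1.25], [0.06, 2.57], [-1.19, 4.33], [0.19, 2], [-2.82, 2.82]. Speed limits (rad/s): [1.89, 1.89, 2.39, 2.39, 3.01, 3.01, 3.01].

INTERFACE

Orientations are given as a unit quaternion [x, y, z, w].
In Python, from station import robot gives the robot as it stands.
- The arm moves only by the shell command python3 -m inch 'ROWS' [FORCE]. ROWS is JSON, a list of rows, each an object of numbers: "tx", "ty", "tz": the shift along the tool's x, y, z in m; "spin": the turn about the tool's z in rad; "claw": the finger opening in m, from 0 to 0.094. In form: [{"tx": .., "ty": .., "tz": .., "spin": .., "claw": ..}, ...]. A call has 1 to 12 rows; each row is the pose to reach, as a shift and turn from the pose commanded when the call began, along the tool's axes at that moment; what a row does not reach only later rows make up. A row lasts 1/10 s, in which the tool goes at most 50 mm and 8.59 degrees, less where a joint would pass 70% of its speed; a pose out of reach is approached as far as the arm can. A call with a gripper value outside its range is refused whole. The fingers move at their own pace and stop on an object; FORCE is the grip in N (left out, the last holds). Time passes only in rows, so rows that repeat a pose let the fingers close. It gives the time, the measured TCP pose, the force, the opening and the grip force at its end, in the units of the state.
- robot.sense(): the state, without advancing time (a new reading comes with each control period).
- robot.get_image(name): name is "scene" or "side" or "wrist"; returns a dict with "color" (480x640x3 uint8, red, green, blue), "camera_matrix" (3x3 intrinsics, pixels), "T" (4x4, takes a point from camera to world coordinates). Camera axes: x right, y down, z forward; pixel columns grow to the right and rows downward; lengths in m; the calibration is good to about 2 mm. A picture is of the moment at which its call begins. There is no depth.
- robot.hand_in(): hands the job in; it is judged then, once.
Trained networks look in the newest picture that a camera, given by its name, has taken for a name from the list of things; names that differ only in an ending like _2 or _b are one class to them, and where a whole thing is asked for, a point or a joint stands for the part that bears it (a point fixed in the world has none). Each returns a list of dicts, best first, with "score" (0 to 1); they miss things now and then, are a little off and sometimes report something else, mostly with a low value. They report only what shows in the picture. A call takes as long as a camera call. They do not tell look-alikes from the thing itself.
- robot.search_frame(camera, target): "point" ([x, y, z] in m, in the coordinates of the camera as it stood for that picture, good to about 4 mm: the middle of the surface that is visible of it).
- robot.mark_of(camera, target): "point" ([x, y, z] in m, in the coordinates of the camera as it stood for that picture, good to about 4 mm: a listed point, or the origin of a listed thing).
The state is a dict: "clock": time; "qpos": joint angles; "qd": joint speeds; "joint_efforts": joint torques, N m; "eef_pos": TCP position; "eef_rot": TCP orientation; "ft_force": force on the tool from outside, world axes, zero at the start; "torque": the same for the moment, N m; "width": opening from 0.0 (shut) to 1.0 (fully open); "grasp_force": force on a finger pad.
Only numpy, scipy, OpenCV 4.12 (cv2) and the standard library are available. Lean on these libraries where they do the work, as an engineer would, in place of code of your own. Each camera call takes 0.05 s, during which the arm holds its last target. There are 200 camera calls.

## Working session

There is one attempt and no reset: what is moved stays moved. The work goes in short steps, Python scripts to look and compute and a shell command to move; the robot and the scene stay as the last step left them, time stands still between calls to the robot, and variables do not carry over. Pictures are saved under pics/ and viewed, at most 17 in all, crops included, and the job is handed in when it is done.

```bash
mkdir -p pics; ls
cat > h.py <<'E'
import numpy as np, cv2
from station import robot
from scipy.spatial.transform import Rotation as R
def img(n,f=None):
    d=robot.get_image(n)
    if f: cv2.imwrite('pics/'+f,d['color'][:,:,::-1])
    return d
def marks(n,t,d,fn='mark_of',k=6):
    for m in getattr(robot,fn)(n,t)[:k]:
        p=np.array(m['point']); w=d['T'][:3,:3]@p+d['T'][:3,3]; uv=d['camera_matrix']@p
        print(n,t,round(m['score'],2),w.round(3),(uv[:2]/uv[2]).round(0))
def toplane(d,u,v,z):
    r=d['T'][:3,:3]@np.linalg.solve(d['camera_matrix'],[u,v,1]); o=d['T'][:3,3]
    return o+r*(z-o[2])/r[2]
def topix(d,w):
    p=d['T'][:3,:3].T@(np.array(w)-d['T'][:3,3]); q=d['camera_matrix']@p; return q[:2]/q[2]
def st():
    s=robot.sense(); print('t',round(s['clock'],2),'pos',np.round(s['eef_pos'],4),'\nR',R.from_quat(s['eef_rot']).as_matrix().round(3).tolist(),'F',np.round(s['ft_force'],1),'w',round(s['width'],3),round(s['grasp_force'],1)); return s
E
python3 - <<'E'
from h import *
st()
for n in('scene','side'):
    d=img(n,n+'0.png')
    for t in('tray','tray_blade','tray_grip','well_mouth','drive','jar_1','start_top'): marks(n,t,d)
E
```

```text
pics
t 0.0 pos [0.6247 0.     0.302 ] 
R [[0.0, 1.0, -0.001], [1.0, -0.0, -0.0], [-0.0, -0.001, -1.0]] F [ 0.  -0.5 -0.3] w 0.995 0.0
scene tray 0.89 [ 0.481 -0.35   0.001] [389. 382.]
scene tray_blade 0.63 [ 0.481 -0.346  0.006] [388. 380.]
scene tray_grip 0.91 [ 0.479 -0.353  0.057] [391. 370.]
scene well_mouth 0.71 [ 0.474 -0.052  0.05 ] [320. 281.]
scene drive 0.44 [ 0.473 -0.055  0.026] [320. 289.]
scene jar_1 0.85 [0.548 0.189 0.002] [303. 232.]
scene jar_1 0.81 [ 0.556  0.306 -0.004] [288. 212.]
scene jar_1 0.79 [ 0.411  0.519 -0.004] [222. 190.]
scene jar_1 0.76 [ 0.439  0.198 -0.002] [269. 243.]
scene jar_1 0.59 [ 0.451  0.319 -0.   ] [256. 218.]
scene start_top 0.57 [0.504 0.444 0.062] [254. 177.]
side tray 0.91 [ 0.479 -0.348  0.005] [367. 347.]
side tray 0.56 [ 0.481 -0.054  0.027] [311. 274.]
side tray_blade 0.57 [ 0.479 -0.344  0.002] [365. 347.]
side tray_blade 0.4 [0.436 0.202 0.004] [265. 247.]
side tray_grip 0.68 [ 0.48  -0.349  0.052] [369. 327.]
side tray_grip 0.23 [0.552 0.305 0.007] [290. 230.]
side well_mouth 0.82 [ 0.479 -0.055  0.051] [311. 266.]
side well_mouth 0.72 [0.505 0.441 0.068] [263. 202.]
side well_mouth 0.43 [ 0.481 -0.343 -0.001] [366. 348.]
side drive 0.52 [ 0.48  -0.058  0.033] [312. 273.]
side jar_1 0.77 [0.542 0.192 0.001] [299. 245.]
side jar_1 0.73 [0.553 0.304 0.002] [290. 232.]
side jar_1 0.72 [0.439 0.202 0.   ] [266. 248.]
side jar_1 0.64 [0.451 0.316 0.   ] [259. 235.]
side start_top 0.39 [0.505 0.443 0.068] [263. 202.]
side start_top 0.21 [ 0.481 -0.058  0.053] [312. 265.]
```

View pics/scene0.png

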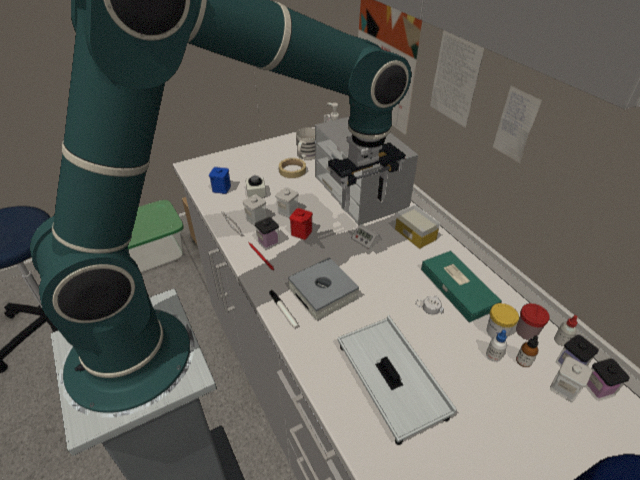

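Run:
```python
import cv2
a=cv2.imread('pics/scene0.png')[150:300,180:380]
cv2.imwrite('pics/crop0.png',cv2.resize(a,None,fx=4,fy=4,interpolation=cv2.INTER_CUBIC))
```

```text
(no output)
```

View pics/crop0.png

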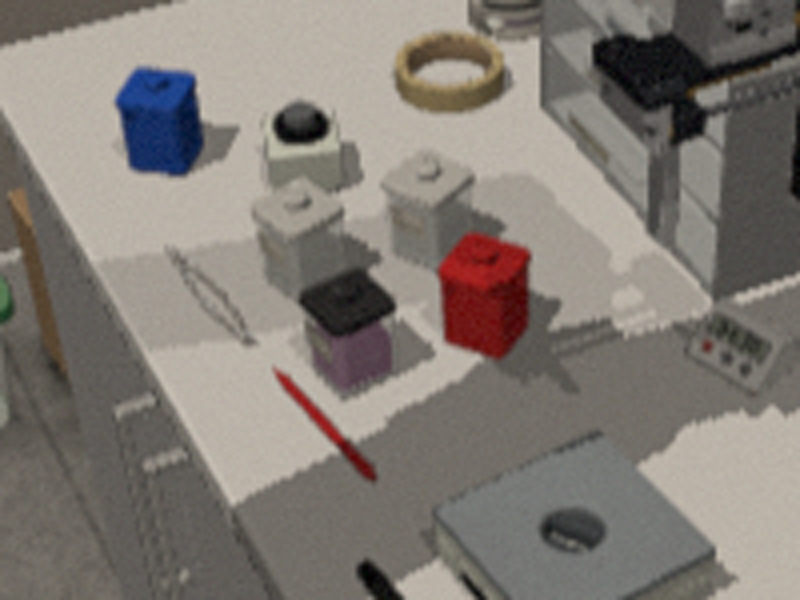

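Jars: pale-lidded at (256,208) and (288,200), and purple with a black lid at (267,232). All three are the right shape and stand at the front left. The red one (302,224) and the blue one (220,180) are excluded look-alikes, and the group at (580,370) is the far right corner. So there are three jars. The shaker is at (323,285) and the tray at (390,375). I'll look at the shaker from above first.

```bash
python3 -m inch '[{"ty":-0.05,"tx":-0.02},{"ty":-0.1,"tx":-0.04},{"ty":-0.145,"tx":-0.055},{"ty":-0.145,"tx":-0.055},{"ty":-0.145,"tx":-0.055},{"ty":-0.145,"tx":-0.055}]'
python3 - <<'E'
from h import *
d=img('wrist','w1.png'); print(d['T'].round(3).tolist(),d['camera_matrix'][0])
marks('wrist','well_mouth',d);marks('wrist','drive',d)
E
python3 -m inch '[{"tx":-0.05},{"tx":-0.1},{"tx":-0.15},{"tx":-0.2},{"tx":-0.25},{"tx":-0.3},{"tx":-0.3},{"tx":-0.3},{"tx":-0.3},{"tx":-0.3},{"tx":-0.3}]'
python3 - <<'E'
from h import *
d=img('wrist','w2.png'); print(d['T'].round(3).tolist())
marks('wrist','tray',d);marks('wrist','tray_grip',d)
E
python3 -c "
import cv2,numpy as np
a=np.hstack([cv2.imread('pics/w1.png'),cv2.imread('pics/w2.png')]);cv2.imwrite('pics/w12.png',cv2.resize(a,(800,300)))"
```

```text
[[1.0, -0.001, -0.0, 0.625], [-0.001, -0.971, -0.241, 0.07], [0.0, 0.241, -0.971, 0.385], [0.0, 0.0, 0.0, 1.0]] [355.37696357   0.         320.44288684]
wrist well_mouth 0.98 [ 0.483 -0.054  0.053] [178. 276.]
wrist drive 0.79 [ 0.481 -0.052  0.027] [185. 266.]
[[1.0, -0.001, -0.0, 0.625], [-0.001, -0.971, -0.241, 0.07], [0.0, 0.241, -0.971, 0.385], [0.0, 0.0, 0.0, 1.0]]
wrist tray 0.25 [ 0.436  0.198 -0.001] [125.  11.]$[0]: bad value
$[0]: bad value
```

View pics/w12.png

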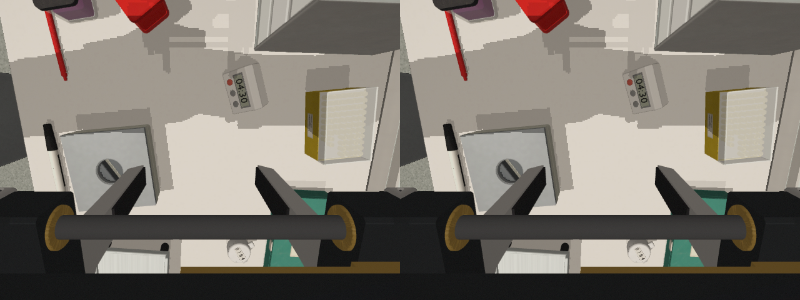

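The move was refused, most likely because each row needs all five keys. The picture shows the shaker at about (107,170) of the half-size view, with its slot turned from world y.

```bash
python3 -m inch '[{"tx":-0.04,"ty":-0.05,"tz":0,"spin":0,"claw":0.094},{"tx":-0.08,"ty":-0.1,"tz":0,"spin":0,"claw":0.094},{"tx":-0.13,"ty":-0.145,"tz":0,"spin":0,"claw":0.094},{"tx":-0.13,"ty":-0.145,"tz":0,"spin":0,"claw":0.094},{"tx":-0.13,"ty":-0.145,"tz":0,"spin":0,"claw":0.094},{"tx":-0.13,"ty":-0.145,"tz":0,"spin":0,"claw":0.094}]'
python3 - <<'E'
from h import *
d=img('wrist','w1.png'); np.savez('w1.npz',**d)
marks('wrist','well_mouth',d);marks('wrist','drive',d)
E
python3 -m inch '[{"tx":-0.05,"ty":0,"tz":0,"spin":0,"claw":0.094},{"tx":-0.1,"ty":0,"tz":0,"spin":0,"claw":0.094},{"tx":-0.15,"ty":0,"tz":0,"spin":0,"claw":0.094},{"tx":-0.2,"ty":0,"tz":0,"spin":0,"claw":0.094},{"tx":-0.25,"ty":0,"tz":0,"spin":0,"claw":0.094},{"tx":-0.3,"ty":0,"tz":0,"spin":0,"claw":0.094},{"tx":-0.3,"ty":0,"tz":0,"spin":0,"claw":0.094},{"tx":-0.3,"ty":0,"tz":0,"spin":0,"claw":0.094},{"tx":-0.3,"ty":0,"tz":0,"spin":0,"claw":0.094}]'
python3 - <<'E'
from h import *
d=img('wrist','w2.png');np.savez('w2.npz',**d)
marks('wrist','tray',d);marks('wrist','tray_grip',d); st()
E
python3 -c "
import cv2,numpy as np
a=np.hstack([cv2.imread('pics/w1.png')[:380],cv2.imread('pics/w2.png')[:380]]);cv2.imwrite('pics/w12b.png',cv2.resize(a,(800,238)))"
```

```text
clock: 1.7
eef_pos: [0.4797, -0.1306, 0.3031]
eef_rot: [0.708, 0.707, 0.0, 0.0]
ft_force: [0.5, 1.3, 0.3]
width: 0.999
grasp_force: 0.0
wrist well_mouth 0.47 [ 0.696 -0.219  0.001] [508. 288.]
clock: 2.75
eef_pos: [0.481, -0.4285, 0.3023]
eef_rot: [0.706, 0.708, 0.0, -0.0]
ft_force: [-0.1, 0.5, 0.9]
width: 1.002
grasp_force: 0.0
wrist tray 0.58 [ 0.475 -0.343  0.004] [315. 132.]
wrist tray_grip 0.91 [ 0.482 -0.349  0.056] [322. 136.]
t 2.9 pos [ 0.4807 -0.4287  0.3028] 
R [[-0.002, 1.0, 0.0], [1.0, 0.002, 0.0], [0.0, 0.0, -1.0]] F [ 0.2 -0.6 -0.4] w 1.0 0.0
```

View pics/w12b.png

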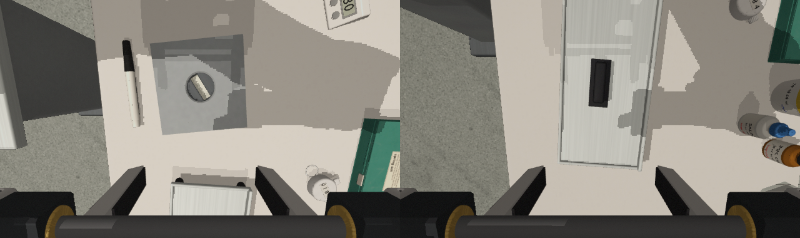

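Shaker well at about (200,87) of the left half and tray bar at about (200,82) of the right half. I'll enlarge both to get the angles.

```bash
python3 -c "
import cv2,numpy as np
a=cv2.imread('pics/w1.png')[100:180,280:360];b=cv2.imread('pics/w2.png')[0:280,230:430]
a=cv2.resize(a,(400,400),interpolation=cv2.INTER_CUBIC);b=cv2.resize(b,(400,560),interpolation=cv2.INTER_CUBIC)
c=np.zeros((560,800,3),np.uint8);c[:400,:400]=a;c[:,400:]=b;cv2.imwrite('pics/c2.png',c)"
```

```text
(no output)
```

View pics/c2.png

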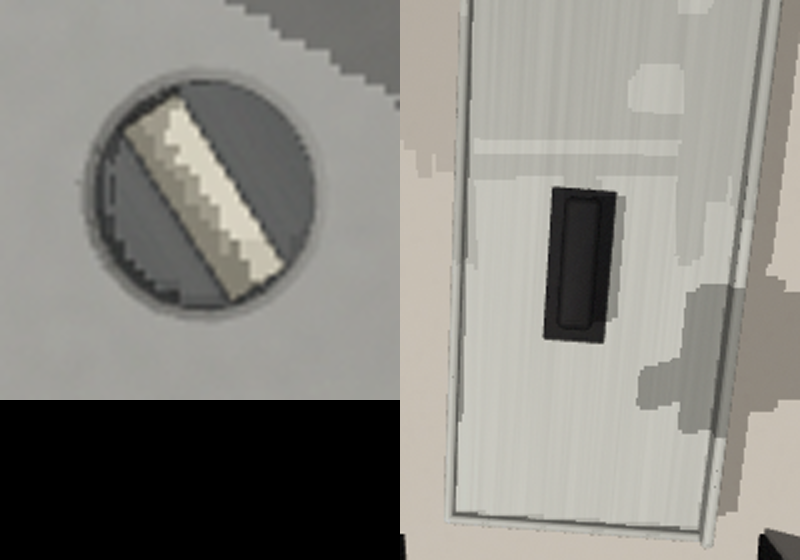

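Run:
```python
from h import *
a=np.load('w1.npz');b=np.load('w2.npz')
P=lambda d,u,v,z:toplane(d,u,v,z)[:2]
def seg(d,p,q,z,s,ox,oy):
    A=P(d,ox+p[0]/s,oy+p[1]/s,z);B=P(d,ox+q[0]/s,oy+q[1]/s,z);v=A-B
    print(A.round(4),B.round(4),'yaw',round(np.arctan2(-v[0],v[1]),3),np.linalg.norm(v).round(4))
for p,q in(((182,97),(284,265)),((123,128),(232,303)),((182,97),(123,128)),((284,265),(232,303))): seg(a,p,q,.042,5,280,100)
print('well',P(a,280+200/5,100+195/5,.05))
for p,q in(((153,187),(144,338)),((216,191),(204,342))): seg(b,p,q,.062,2,230,0)
seg(b,(61,20),(47,515),.037,2,230,0); seg(b,(377,0),(307,535),.046,2,230,0)
print('bar c',np.mean([P(b,230+u/2,v/2,.062) for u,v in((153,187),(144,338),(216,191),(204,342))],0))
```

```text
[ 0.476  -0.0354] [ 0.4951 -0.0655] yaw 0.563 0.0357
[ 0.4651 -0.0408] [ 0.4853 -0.0725] yaw 0.567 0.0376
[ 0.476  -0.0354] [ 0.4651 -0.0408] yaw -1.109 0.0122
[ 0.4951 -0.0655] [ 0.4853 -0.0725] yaw -0.951 0.012
well [ 0.47928901 -0.05296773]
[ 0.4685 -0.3136] [ 0.464  -0.3768] yaw -0.071 0.0634
[ 0.4953 -0.3152] [ 0.4908 -0.3786] yaw -0.071 0.0635
[ 0.4281 -0.2421] [ 0.4122 -0.4674] yaw -0.071 0.2259
[ 0.5629 -0.2374] [ 0.5439 -0.4749] yaw -0.08 0.2383
bar c [ 0.47966999 -0.34604516]
```

```bash
python3 -m inch '[{"tx":0.04,"ty":-0.001,"tz":0,"spin":0.071,"claw":0.06},{"tx":0.081,"ty":-0.001,"tz":0.03,"spin":0.071,"claw":0.06},{"tx":0.081,"ty":-0.001,"tz":0.07,"spin":0.071,"claw":0.06},{"tx":0.081,"ty":-0.001,"tz":0.1,"spin":0.071,"claw":0.06},{"tx":0.081,"ty":-0.001,"tz":0.13,"spin":0.071,"claw":0.06},{"tx":0.081,"ty":-0.001,"tz":0.15,"spin":0.071,"claw":0.06},{"tx":0.081,"ty":-0.001,"tz":0.164,"spin":0.071,"claw":0.06},{"tx":0.081,"ty":-0.001,"tz":0.164,"spin":0.071,"claw":0.06},{"tx":0.081,"ty":-0.001,"tz":0.164,"spin":0.071,"claw":0.06}]' 50
python3 -m inch '[{"tx":0,"ty":0,"tz":0,"spin":0,"claw":0},{"tx":0,"ty":0,"tz":0,"spin":0,"claw":0},{"tx":0,"ty":0,"tz":0,"spin":0,"claw":0},{"tx":0,"ty":0,"tz":0,"spin":0,"claw":0},{"tx":0,"ty":0,"tz":0,"spin":0,"claw":0},{"tx":0,"ty":0,"tz":0,"spin":0,"claw":0},{"tx":0,"ty":0,"tz":0,"spin":0,"claw":0},{"tx":0,"ty":0,"tz":0,"spin":0,"claw":0}]' 50
python3 -m inch '[{"tx":0,"ty":0,"tz":-0.015,"spin":0,"claw":0},{"tx":0,"ty":0,"tz":-0.03,"spin":0,"claw":0},{"tx":0,"ty":0,"tz":-0.06,"spin":0,"claw":0},{"tx":0,"ty":0,"tz":-0.09,"spin":0,"claw":0},{"tx":0,"ty":0,"tz":-0.12,"spin":0,"claw":0},{"tx":0,"ty":0,"tz":-0.12,"spin":0,"claw":0},{"tx":0,"ty":0,"tz":-0.12,"spin":0,"claw":0}]' 50
python3 - <<'E'
from h import *
for n in('scene','side'):
    d=img(n,n+'1.png'); marks(n,'tray_grip',d);marks(n,'tray_blade',d)
st()
E
```

```text
clock: 3.8
eef_pos: [0.4794, -0.349, 0.1394]
eef_rot: [0.732, 0.682, 0.0, 0.0]
ft_force: [0.2, 0.2, 0.4]
width: 0.64
grasp_force: 0.0
clock: 4.6
eef_pos: [0.479, -0.349, 0.1387]
eef_rot: [0.732, 0.682, -0.0, 0.0]
ft_force: [-0.3, -0.4, 1.6]
width: 0.168
grasp_force: 50.0
clock: 5.3
eef_pos: [0.479, -0.349, 0.2597]
eef_rot: [0.732, 0.682, 0.0, 0.001]
ft_force: [-0.8, 0.3, -4.1]
width: 0.166
grasp_force: 50.0
scene tray_grip 0.88 [ 0.476 -0.352  0.177] [396. 336.]
scene tray_blade 0.82 [ 0.483 -0.345  0.126] [394. 347.]
side tray_grip 0.81 [ 0.478 -0.349  0.171] [372. 271.]
side tray_grip 0.16 [ 0.481 -0.056  0.03 ] [312. 273.]
side tray_blade 0.62 [ 0.476 -0.344  0.122] [368. 294.]
side tray_blade 0.33 [ 0.482 -0.051  0.003] [311. 282.]
t 5.6 pos [ 0.4788 -0.3488  0.2579] 
R [[0.071, 0.997, -0.001], [0.997, -0.071, 0.001], [0.001, -0.001, -1.0]] F [ 0.2  1.5 -3.9] w 0.163 50.0
```

```bash
python3 -m inch '[{"tx":0.02,"ty":0,"tz":0,"spin":0,"claw":0},{"tx":0.05,"ty":-0.004,"tz":0,"spin":-0.07,"claw":0},{"tx":0.09,"ty":-0.007,"tz":0,"spin":-0.15,"claw":0},{"tx":0.13,"ty":-0.01,"tz":0,"spin":-0.23,"claw":0},{"tx":0.17,"ty":-0.012,"tz":0,"spin":-0.31,"claw":0},{"tx":0.21,"ty":-0.014,"tz":0,"spin":-0.39,"claw":0},{"tx":0.25,"ty":-0.017,"tz":0,"spin":-0.47,"claw":0},{"tx":0.28,"ty":-0.019,"tz":0,"spin":-0.54,"claw":0},{"tx":0.294,"ty":-0.02,"tz":0,"spin":-0.6,"claw":0},{"tx":0.2945,"ty":-0.02,"tz":0,"spin":-0.6,"claw":0},{"tx":0.2945,"ty":-0.02,"tz":0,"spin":-0.6,"claw":0},{"tx":0.2945,"ty":-0.02,"tz":0,"spin":-0.6,"claw":0}]' 50
python3 - <<'E'
from h import *
d=img('scene');marks('scene','tray_blade',d);marks('scene','tray_grip',d)
d=img('side','side2.png'); marks('side','tray_grip',d);marks('side','tray_blade',d)
img('wrist','w3.png')
st()
E
python3 -c "
import cv2,numpy as np
a=np.hstack([cv2.imread('pics/side2.png'),cv2.imread('pics/w3.png')]);cv2.imwrite('pics/c3.png',cv2.resize(a,(800,300)))"
```

```text
clock: 6.8
eef_pos: [0.4799, -0.0552, 0.2585]
eef_rot: [0.499, 0.867, -0.0, -0.0]
ft_force: [-0.1, -0.3, -3.3]
width: 0.164
grasp_force: 50.0
scene tray_blade 0.83 [ 0.48  -0.054  0.127] [323. 259.]
scene tray_grip 0.68 [ 0.475 -0.058  0.171] [322. 248.]
side tray_grip 0.8 [ 0.477 -0.056  0.172] [311. 220.]
side tray_blade 0.7 [ 0.479 -0.052  0.121] [310. 239.]
t 7.15 pos [ 0.4799 -0.0541  0.2586] 
R [[-0.504, 0.864, -0.0], [0.864, 0.504, -0.0], [-0.0, -0.0, -1.0]] F [ 0.1  0.  -4.5] w 0.169 50.0
```

View pics/c3.png

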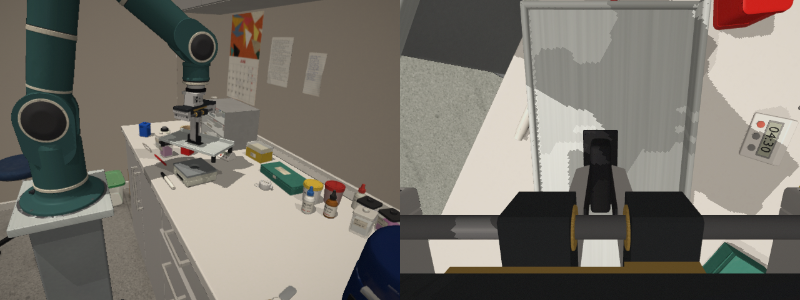

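The tray is held level over the base at (200,150). Lowering it now.

```bash
python3 -m inch '[{"tx":0,"ty":0,"tz":0.03,"spin":0,"claw":0},{"tx":0,"ty":0,"tz":0.06,"spin":0,"claw":0},{"tx":0,"ty":0,"tz":0.075,"spin":0,"claw":0},{"tx":0,"ty":0,"tz":0.08,"spin":0,"claw":0},{"tx":0,"ty":0,"tz":0.083,"spin":0,"claw":0},{"tx":0,"ty":0,"tz":0.086,"spin":0,"claw":0},{"tx":0,"ty":0,"tz":0.088,"spin":0,"claw":0},{"tx":0,"ty":0,"tz":0.09,"spin":0,"claw":0},{"tx":0,"ty":0,"tz":0.09,"spin":0,"claw":0},{"tx":0,"ty":0,"tz":0.09,"spin":0,"claw":0}]' 50
```

```text
clock: 8.15
eef_pos: [0.4819, -0.0554, 0.1702]
eef_rot: [0.498, 0.867, 0.001, 0.003]
ft_force: [9.5, -10.2, -6.3]
width: 0.163
grasp_force: 50.0
```

```bash
python3 -m inch '[{"tx":-0.002,"ty":0.0005,"tz":0,"spin":0,"claw":0},{"tx":-0.003,"ty":0.0005,"tz":0,"spin":0,"claw":0},{"tx":-0.003,"ty":0.0005,"tz":0,"spin":0,"claw":0},{"tx":-0.003,"ty":0.0005,"tz":0.003,"spin":0,"claw":0},{"tx":-0.003,"ty":0.0005,"tz":0.005,"spin":0,"claw":0},{"tx":-0.003,"ty":0.0005,"tz":0.005,"spin":0,"claw":0},{"tx":-0.003,"ty":0.0005,"tz":0.005,"spin":0,"claw":0}]' 50; python3 -c "
from h import *
print(st()['torque'])"
```

```text
clock: 8.85
eef_pos: [0.4819, -0.0559, 0.1637]
eef_rot: [0.498, 0.867, 0.0, -0.0]
ft_force: [0.2, 1.6, 1.3]
width: 0.169
grasp_force: 50.0
t 8.85 pos [ 0.4819 -0.0559  0.1637] 
R [[-0.505, 0.863, -0.0], [0.863, 0.505, 0.0], [0.0, -0.0, -1.0]] F [0.2 1.6 1.3] w 0.169 50.0
[ 0.36685377 -0.36089981  0.11187347]
```

```bash
python3 -m inch '[{"tx":0,"ty":0,"tz":0.002,"spin":0,"claw":0},{"tx":0,"ty":0,"tz":0.002,"spin":0,"claw":0},{"tx":0,"ty":0,"tz":0.002,"spin":0,"claw":0}]' 50
python3 -m inch '[{"tx":0,"ty":0,"tz":0.001,"spin":0,"claw":0.05},{"tx":0,"ty":0,"tz":0.001,"spin":0,"claw":0.05},{"tx":0,"ty":0,"tz":0,"spin":0,"claw":0.05},{"tx":0,"ty":0,"tz":-0.03,"spin":0,"claw":0.06},{"tx":0,"ty":0,"tz":-0.07,"spin":0,"claw":0.06},{"tx":0,"ty":0,"tz":-0.12,"spin":0,"claw":0.06},{"tx":-0.05,"ty":0,"tz":-0.16,"spin":0,"claw":0.09},{"tx":-0.08,"ty":0,"tz":-0.16,"spin":0,"claw":0.09},{"tx":-0.08,"ty":0,"tz":-0.16,"spin":0,"claw":0.09},{"tx":-0.08,"ty":0,"tz":-0.16,"spin":0,"claw":0.09},{"tx":-0.08,"ty":0,"tz":-0.16,"spin":0,"claw":0.09}]' 40
python3 - <<'E'
from h import *
for n in('wrist','scene','side'):
    d=img(n,n+'4.png');np.savez(n+'4.npz',**d)
    for t in('tray','tray_grip','tray_row'):marks(n,t,d,k=1)
    for t in('jar_1','start_top'):marks(n,t,d)
st()
E
python3 -c "
import cv2,numpy as np
a=np.hstack([cv2.imread('pics/scene4.png')[120:360,180:500],cv2.imread('pics/wrist4.png')[:480:2,::2]]);cv2.imwrite('pics/c4.png',cv2.resize(a,(800,300)))"
```

```text
clock: 9.15
eef_pos: [0.4818, -0.0561, 0.1616]
eef_rot: [0.498, 0.867, -0.0, -0.0]
ft_force: [-0.4, 2.9, 1.8]
width: 0.166
grasp_force: 50.0
clock: 10.25
eef_pos: [0.5218, -0.1244, 0.3211]
eef_rot: [0.497, 0.868, -0.0, -0.001]
ft_force: [-0.5, 1.4, 0.6]
width: 0.952
grasp_force: 0.0
wrist tray 0.78 [ 0.481 -0.052  0.026] [322. 135.]
wrist tray_grip 0.73 [ 0.483 -0.054  0.076] [323. 136.]
wrist tray_row 0.72 [ 0.515 -0.033  0.056] [364. 134.]
scene tray 0.81 [ 0.479 -0.056  0.028] [323. 287.]
scene tray_grip 0.68 [ 0.479 -0.056  0.079] [323. 274.]
scene tray_row 0.93 [ 0.522 -0.037  0.058] [334. 269.]
scene jar_1 0.75 [0.549 0.19  0.002] [303. 232.]
scene jar_1 0.68 [ 0.555  0.307 -0.005] [288. 212.]
scene jar_1 0.63 [0.44  0.199 0.001] [269. 242.]
scene jar_1 0.59 [0.45  0.319 0.001] [256. 218.]
scene start_top 0.41 [0.501 0.444 0.063] [253. 177.]
side tray 0.67 [ 0.481 -0.058  0.029] [312. 274.]
side tray_grip 0.77 [ 0.483 -0.057  0.077] [313. 256.]
side tray_row 0.84 [ 0.519 -0.035  0.055] [322. 259.]
side jar_1 0.97 [ 0.434  0.199 -0.   ] [264. 249.]
side jar_1 0.9 [0.544 0.192 0.004] [300. 244.]
side jar_1 0.83 [ 0.451  0.316 -0.   ] [259. 235.]
side jar_1 0.74 [0.412 0.523 0.004] [232. 215.]
side jar_1 0.62 [0.552 0.307 0.005] [289. 231.]
side start_top 0.39 [0.449 0.317 0.001] [258. 235.]
side start_top 0.38 [0.507 0.442 0.068] [264. 202.]
t 11.15 pos [ 0.5222 -0.1252  0.3216] 
R [[-0.505, 0.863, -0.0], [0.863, 0.505, -0.0], [0.0, -0.0, -1.0]] F [-0.   0.8 -0.5] w 0.958 0.0
```

View pics/c4.png

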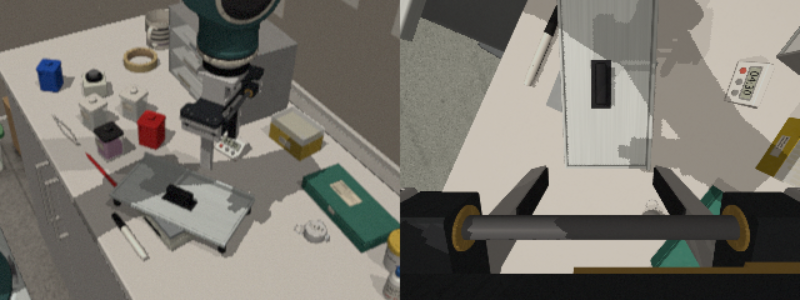

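Tray seated; the net gives origin z at about 0.027, and riding on the block would be 0.036. The timer and the pen are untouched. Next I'll measure the tray yaw from the bar and look over the jars.

```bash
cat >> h.py <<'E'
def rectify(d,z,c,half,s=0.001):
    n=int(2*half/s); w=np.array([[c[0]-half,c[1]-half],[c[0]+half,c[1]-half],[c[0]+half,c[1]+half],[c[0]-half,c[1]+half]])
    src=np.float32([topix(d,[*p,z]) for p in w]); dst=np.float32([[0,n],[n,n],[n,0],[0,0]])
    return cv2.warpPerspective(np.ascontiguousarray(d['color'][:,:,::-1]),cv2.getPerspectiveTransform(src,dst),(n,n),flags=cv2.INTER_CUBIC)
E
python3 - <<'E'
from h import *
d=dict(np.load('wrist4.npz'))
r=rectify(d,.058,(.48,-.055),.06,.0005)
m=(r.max(2)<70).astype(np.uint8); cs,_=cv2.findContours(m,0,2); c=max(cs,key=cv2.contourArea)
(x,y),wh,a=cv2.minAreaRect(c); print('bar',.42+x*.0005,.005-y*.0005,np.array(wh)*.0005,a,np.deg2rad([a,90-a]))
E
python3 -m inch '[{"tx":0.04,"ty":0.01,"tz":0,"spin":0,"claw":0.094},{"tx":0.08,"ty":0.03,"tz":0,"spin":0.1,"claw":0.094},{"tx":0.12,"ty":0.05,"tz":0,"spin":0.2,"claw":0.094},{"tx":0.16,"ty":0.07,"tz":0,"spin":0.3,"claw":0.094},{"tx":0.2,"ty":0.09,"tz":0,"spin":0.4,"claw":0.094},{"tx":0.24,"ty":0.11,"tz":0,"spin":0.528,"claw":0.094},{"tx":0.28,"ty":0.13,"tz":0,"spin":0.528,"claw":0.094},{"tx":0.297,"ty":0.136,"tz":0,"spin":0.528,"claw":0.094},{"tx":0.297,"ty":0.136,"tz":0,"spin":0.528,"claw":0.094},{"tx":0.297,"ty":0.136,"tz":0,"spin":0.528,"claw":0.094},{"tx":0.297,"ty":0.136,"tz":0,"spin":0.528,"claw":0.094}]' 40
python3 - <<'E'
from h import *
st(); d=img('wrist','w5.png');np.savez('w5.npz',**d)
marks('wrist','jar_1',d);marks('wrist','start_top',d)
E
```

```text
bar 0.4804689064025879 -0.05351813888549805 [0.06903033 0.02972839] 59.74356460571289 [1.04272191 0.52807442]
clock: 12.25
eef_pos: [0.4901, 0.1986, 0.3216]
eef_rot: [0.707, 0.707, -0.0, 0.0]
ft_force: [-0.1, 1.1, 0.5]
width: 1.002
grasp_force: 0.0
t 12.25 pos [0.4901 0.1986 0.3216] 
R [[0.001, 1.0, -0.0], [1.0, -0.001, -0.0], [-0.0, -0.0, -1.0]] F [-0.1  1.1  0.5] w 1.002 0.0
wrist jar_1 0.97 [ 0.434  0.2   -0.003] [272. 209.]
wrist jar_1 0.92 [ 0.449  0.319 -0.   ] [283.  99.]
wrist jar_1 0.83 [0.535 0.196 0.001] [360. 213.]
wrist jar_1 0.63 [ 0.554  0.307 -0.002] [380. 110.]
wrist jar_1 0.55 [ 0.481 -0.058  0.032] [314. 419.]
```

View pics/w5.png

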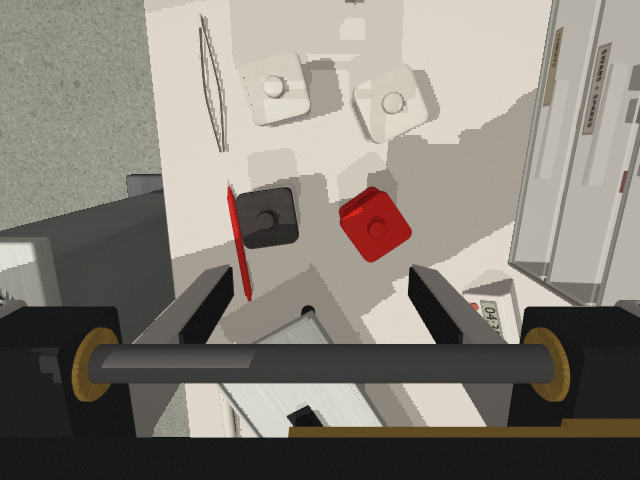

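Black-lid jar at (267,218), pale jars at (275,88) and (391,103), red look-alike at (376,225). The grey cabinet is beyond column 510. Next, jar yaws and centres from their lid outlines.

Run:
```python
from h import *
d=dict(np.load('w5.npz'))
# local edge-based lid fit: rectify at lid plane
for n,c in(('A',(.437,.2)),('B',(.45,.318)),('C',(.553,.306))):
    r=rectify(d,.07,c,.05,.00025); cv2.imwrite(f'pics/r{n}.png',r)
rs=[cv2.imread(f'pics/r{n}.png')[::1] for n in 'ABC']
o=np.hstack([cv2.resize(r,(266,266)) for r in rs]); cv2.imwrite('pics/r.png',o)
```

```text
(no output)
```

View pics/r.png

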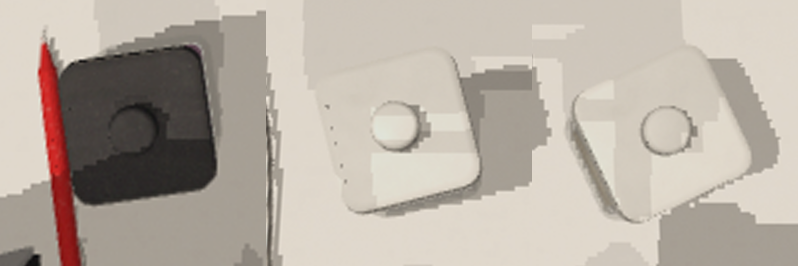

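```bash
python3 -m inch '[{"tx":0.004,"ty":-0.03,"tz":0,"spin":-0.127,"claw":0.075},{"tx":0.004,"ty":-0.0515,"tz":0,"spin":-0.127,"claw":0.075},{"tx":0.004,"ty":-0.0515,"tz":0.03,"spin":-0.127,"claw":0.075},{"tx":0.004,"ty":-0.0515,"tz":0.07,"spin":-0.127,"claw":0.075},{"tx":0.004,"ty":-0.0515,"tz":0.11,"spin":-0.127,"claw":0.075},{"tx":0.004,"ty":-0.0515,"tz":0.14,"spin":-0.127,"claw":0.075},{"tx":0.004,"ty":-0.0515,"tz":0.17,"spin":-0.127,"claw":0.075},{"tx":0.004,"ty":-0.0515,"tz":0.19,"spin":-0.127,"claw":0.075},{"tx":0.004,"ty":-0.0515,"tz":0.19,"spin":-0.127,"claw":0.075},{"tx":0.004,"ty":-0.0515,"tz":0.19,"spin":-0.127,"claw":0.075}]' 25
python3 -m inch '[{"tx":0,"ty":0,"tz":0,"spin":0,"claw":0.03},{"tx":0,"ty":0,"tz":0,"spin":0,"claw":0.03},{"tx":0,"ty":0,"tz":0,"spin":0,"claw":0.03},{"tx":0,"ty":0,"tz":0,"spin":0,"claw":0.03},{"tx":0,"ty":0,"tz":-0.01,"spin":0,"claw":0.03},{"tx":0,"ty":0,"tz":-0.04,"spin":0,"claw":0.03},{"tx":0,"ty":0,"tz":-0.08,"spin":0,"claw":0.03},{"tx":0,"ty":0,"tz":-0.12,"spin":0,"claw":0.03},{"tx":0,"ty":0,"tz":-0.12,"spin":0,"claw":0.03},{"tx":0,"ty":0,"tz":-0.12,"spin":0,"claw":0.03}]' 30
python3 - <<'E'
from h import *
st()
for n in('scene','side'):
    d=img(n); marks(n,'jar_1',d,k=7)
E
```

```text
clock: 13.4
eef_pos: [0.4385, 0.2036, 0.1321]
eef_rot: [0.661, 0.751, -0.0, -0.0]
ft_force: [0.6, 0.0, 0.3]
width: 0.801
grasp_force: 0.0
clock: 14.4
eef_pos: [0.4383, 0.2038, 0.2525]
eef_rot: [0.66, 0.751, 0.001, 0.0]
ft_force: [0.8, 0.5, -3.7]
width: 0.586
grasp_force: 29.9
t 14.4 pos [0.4383 0.2038 0.2525] 
R [[-0.128, 0.992, 0.002], [0.992, 0.128, 0.001], [0.0, 0.002, -1.0]] F [ 0.8  0.5 -3.7] w 0.586 29.9
scene jar_1 0.95 [0.441 0.197 0.117] [266. 211.]
scene jar_1 0.71 [ 0.556  0.305 -0.004] [288. 212.]
scene jar_1 0.69 [0.544 0.19  0.004] [301. 232.]
scene jar_1 0.61 [0.451 0.317 0.001] [256. 218.]
scene jar_1 0.61 [ 0.408  0.524 -0.005] [220. 190.]
side jar_1 0.92 [0.436 0.204 0.121] [263. 210.]
side jar_1 0.77 [0.411 0.526 0.001] [232. 216.]
side jar_1 0.7 [0.555 0.304 0.004] [290. 231.]
side jar_1 0.65 [0.452 0.318 0.001] [259. 234.]
side jar_1 0.57 [0.547 0.19  0.001] [301. 245.]
```

```bash
python3 -m inch '[{"tx":-0.03,"ty":0.007,"tz":0,"spin":-0.05,"claw":0.03},{"tx":-0.07,"ty":0.017,"tz":0,"spin":-0.1,"claw":0.03},{"tx":-0.11,"ty":0.027,"tz":0,"spin":-0.16,"claw":0.03},{"tx":-0.15,"ty":0.037,"tz":0,"spin":-0.22,"claw":0.03},{"tx":-0.19,"ty":0.046,"tz":0,"spin":-0.28,"claw":0.03},{"tx":-0.23,"ty":0.055,"tz":0,"spin":-0.34,"claw":0.03},{"tx":-0.27,"ty":0.064,"tz":0,"spin":-0.4,"claw":0.03},{"tx":-0.2975,"ty":0.0705,"tz":0,"spin":-0.4,"claw":0.03},{"tx":-0.2975,"ty":0.0705,"tz":0,"spin":-0.4,"claw":0.03},{"tx":-0.2975,"ty":0.0705,"tz":0,"spin":-0.4,"claw":0.03},{"tx":-0.2975,"ty":0.0705,"tz":0,"spin":-0.4,"claw":0.03}]' 30
python3 - <<'E'
from h import *
st()
for n in('scene','side','wrist'):
    d=img(n,n+'6.png'); marks(n,'jar_1',d,k=1)
E
```

```text
clock: 15.7
eef_pos: [0.5458, -0.0811, 0.251]
eef_rot: [0.498, 0.867, -0.0, -0.001]
ft_force: [-0.6, 0.5, -2.0]
width: 0.579
grasp_force: 29.9
t 15.7 pos [ 0.5458 -0.0811  0.251 ] 
R [[-0.505, 0.863, -0.001], [0.863, 0.505, 0.001], [0.001, -0.001, -1.0]] F [-0.6  0.5 -2. ] w 0.579 29.9
scene jar_1 0.93 [ 0.555  0.301 -0.003] [289. 212.]
side jar_1 0.9 [ 0.544 -0.082  0.119] [340. 241.]
wrist jar_1 0.85 [ 0.543 -0.084  0.118] [314. 263.]
```

```bash
python3 -m inch '[{"tx":0,"ty":0,"tz":0.03,"spin":0,"claw":0.03},{"tx":0,"ty":0,"tz":0.05,"spin":0,"claw":0.03},{"tx":0,"ty":0,"tz":0.057,"spin":0,"claw":0.03},{"tx":0,"ty":0,"tz":0.06,"spin":0,"claw":0.03},{"tx":0,"ty":0,"tz":0.062,"spin":0,"claw":0.03},{"tx":0,"ty":0,"tz":0.063,"spin":0,"claw":0.03},{"tx":0,"ty":0,"tz":0.063,"spin":0,"claw":0.03}]' 30
python3 - <<'E'
from h import *
st()
E
```

```text
clock: 16.7
eef_pos: [0.5464, -0.0823, 0.1892]
eef_rot: [0.498, 0.867, 0.0, 0.0]
ft_force: [-0.4, 0.1, -2.3]
width: 0.582
grasp_force: 29.9
t 16.7 pos [ 0.5464 -0.0823  0.1892] 
R [[-0.504, 0.864, 0.001], [0.864, 0.504, -0.0], [-0.001, 0.001, -1.0]] F [-0.4  0.1 -2.3] w 0.582 29.9
```

```bash
python3 -m inch '[{"tx":0,"ty":0,"tz":0.001,"spin":0,"claw":0.03},{"tx":0,"ty":0,"tz":0.002,"spin":0,"claw":0.03},{"tx":0,"ty":0,"tz":0.002,"spin":0,"claw":0.03}]' 30
python3 -m inch '[{"tx":0,"ty":0,"tz":0,"spin":0,"claw":0.065},{"tx":0,"ty":0,"tz":0,"spin":0,"claw":0.07},{"tx":0,"ty":0,"tz":0,"spin":0,"claw":0.07},{"tx":0,"ty":0,"tz":-0.03,"spin":0,"claw":0.075},{"tx":0,"ty":0,"tz":-0.07,"spin":0,"claw":0.075},{"tx":0,"ty":0,"tz":-0.12,"spin":0,"claw":0.075},{"tx":0,"ty":0,"tz":-0.13,"spin":0,"claw":0.075},{"tx":0,"ty":0,"tz":-0.13,"spin":0,"claw":0.075}]' 30
python3 - <<'E'
from h import *
st()
hub=np.array([.481,-.0545]);a=.528;M=np.array([[np.cos(a),np.sin(a)],[-np.sin(a),np.cos(a)]])
for n in('scene','side','wrist'):
    d=img(n,n+'7.png');np.savez(n+'7.npz',**d); marks(n,'jar_1',d,k=6);marks(n,'tray',d,k=1);marks(n,'tray_row',d,k=1)
d=dict(np.load('wrist7.npz'))
E
python3 -c "
import cv2,numpy as np
a=np.hstack([cv2.imread('pics/scene7.png')[120:360,180:500],cv2.imread('pics/wrist7.png')[:480:2,::2]]);cv2.imwrite('pics/c7.png',cv2.resize(a,(800,300)))"
```

```text
clock: 17.0
eef_pos: [0.5466, -0.0824, 0.1884]
eef_rot: [0.498, 0.867, 0.0, 0.001]
ft_force: [-7.9, 0.8, 23.4]
width: 0.583
grasp_force: 30.0
clock: 17.8
eef_pos: [0.5467, -0.0824, 0.3184]
eef_rot: [0.498, 0.867, 0.001, 0.002]
ft_force: [-0.6, 0.4, -1.4]
width: 0.796
grasp_force: 0.0
t 17.8 pos [ 0.5467 -0.0824  0.3184] 
R [[-0.504, 0.864, 0.003], [0.864, 0.504, -0.001], [-0.002, 0.003, -1.0]] F [-0.6  0.4 -1.4] w 0.796 0.0
scene jar_1 0.96 [0.546 0.19  0.002] [302. 232.]
scene jar_1 0.93 [ 0.548 -0.088  0.058] [352. 278.]
scene jar_1 0.93 [ 0.409  0.522 -0.003] [221. 189.]
scene jar_1 0.71 [0.451 0.317 0.001] [256. 219.]
scene jar_1 0.62 [ 0.554  0.305 -0.   ] [288. 211.]
scene tray 0.56 [ 0.481 -0.055  0.025] [323. 288.]
scene tray_row 0.71 [ 0.519 -0.035  0.055] [332. 270.]
side jar_1 0.9 [ 0.549 -0.084  0.056] [341. 264.]
side jar_1 0.78 [ 0.452  0.317 -0.   ] [259. 235.]
side jar_1 0.75 [0.412 0.527 0.002] [232. 216.]
side jar_1 0.7 [0.55  0.304 0.005] [289. 231.]
side jar_1 0.56 [ 0.54   0.195 -0.   ] [298. 245.]
side tray 0.93 [ 0.484 -0.056  0.031] [313. 273.]
side tray_row 0.78 [ 0.518 -0.033  0.057] [322. 258.]
wrist jar_1 0.84 [ 0.545 -0.088  0.054] [317. 225.]
wrist jar_1 0.41 [ 0.516 -0.032  0.056] [320. 161.]
wrist tray 0.6 [ 0.48  -0.053  0.024] [279. 159.]
wrist tray_row 0.57 [ 0.512 -0.031  0.058] [317. 157.]
```

View pics/c7.png

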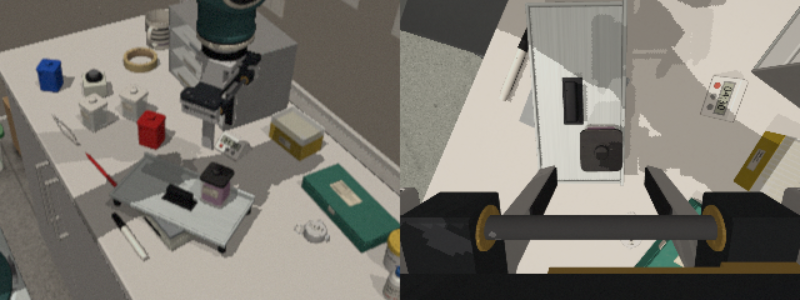

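Jar A stands square by the rail (603,150 in the right half). Contact came at deck height 0.056, which confirms the tray is home. Next is jar B.

```bash
python3 -m inch '[{"tx":0.04,"ty":0.012,"tz":0,"spin":0.03,"claw":0.075},{"tx":0.08,"ty":0.024,"tz":0,"spin":0.06,"claw":0.075},{"tx":0.12,"ty":0.036,"tz":0,"spin":0.1,"claw":0.075},{"tx":0.16,"ty":0.048,"tz":0,"spin":0.14,"claw":0.075},{"tx":0.2,"ty":0.06,"tz":0,"spin":0.18,"claw":0.075},{"tx":0.24,"ty":0.072,"tz":0,"spin":0.22,"claw":0.075},{"tx":0.28,"ty":0.084,"tz":0,"spin":0.25,"claw":0.075},{"tx":0.32,"ty":0.096,"tz":0,"spin":0.278,"claw":0.075},{"tx":0.36,"ty":0.108,"tz":0,"spin":0.278,"claw":0.075},{"tx":0.3955,"ty":0.119,"tz":0,"spin":0.278,"claw":0.075},{"tx":0.3955,"ty":0.119,"tz":0,"spin":0.278,"claw":0.075},{"tx":0.3955,"ty":0.119,"tz":0,"spin":0.278,"claw":0.075}]' 30
python3 -m inch '[{"tx":0,"ty":0,"tz":0,"spin":0,"claw":0.075}]'
python3 - <<'E'
from h import *
st()
for n in('scene','side','wrist'):
    d=img(n,n+'8.png');np.savez(n+'8.npz',**d); marks(n,'jar_1',d,k=6)
    if n=='wrist': cv2.imwrite('pics/rB8.png',rectify(d,.07,(.45,.319),.05,.00025)); cv2.imwrite('pics/rC8.png',rectify(d,.07,(.553,.306),.05,.00025))
E
```

```text
clock: 19.6
eef_pos: [0.4494, 0.3197, 0.3164]
eef_rot: [0.613, 0.79, -0.0, -0.0]
ft_force: [-0.3, 0.2, 0.1]
width: 0.794
grasp_force: 0.0
clock: 19.7
eef_pos: [0.4501, 0.3183, 0.3166]
eef_rot: [0.614, 0.789, -0.0, 0.0]
ft_force: [0.2, -0.4, -0.1]
width: 0.798
grasp_force: 0.0
t 19.7 pos [0.4501 0.3183 0.3166] 
R [[-0.246, 0.969, -0.0], [0.969, 0.246, -0.0], [-0.0, -0.0, -1.0]] F [ 0.2 -0.4 -0.1] w 0.798 0.0
scene jar_1 0.88 [ 0.554 -0.085  0.056] [354. 277.]
scene jar_1 0.72 [ 0.554  0.304 -0.001] [288. 212.]
scene jar_1 0.72 [0.409 0.521 0.   ] [221. 189.]
scene jar_1 0.71 [0.549 0.19  0.004] [303. 231.]
scene jar_1 0.69 [ 0.698 -0.221 -0.001] [428. 306.]
scene jar_1 0.56 [ 0.451  0.317 -0.003] [256. 219.]
side jar_1 0.83 [0.541 0.194 0.004] [299. 243.]
side jar_1 0.65 [ 0.547 -0.084  0.055] [340. 265.]
side jar_1 0.58 [0.451 0.318 0.003] [259. 234.]
side jar_1 0.56 [0.413 0.523 0.004] [233. 215.]
side jar_1 0.16 [ 0.399  0.158 -0.003] [257. 257.]
wrist jar_1 0.92 [0.536 0.196 0.003] [364. 324.]
wrist jar_1 0.91 [ 0.416  0.523 -0.002] [338.   6.]
wrist jar_1 0.82 [0.554 0.308 0.   ] [406. 241.]
wrist jar_1 0.7 [ 0.45   0.32  -0.003] [321. 209.]
```

B is unmoved. Descending from 0.3166 to 0.132.

```bash
python3 -m inch '[{"tx":0,"ty":0,"tz":0.04,"spin":0,"claw":0.075},{"tx":0,"ty":0,"tz":0.08,"spin":0,"claw":0.075},{"tx":0,"ty":0,"tz":0.12,"spin":0,"claw":0.075},{"tx":0,"ty":0,"tz":0.15,"spin":0,"claw":0.075},{"tx":0,"ty":0,"tz":0.17,"spin":0,"claw":0.075},{"tx":0,"ty":0,"tz":0.1845,"spin":0,"claw":0.075},{"tx":0,"ty":0,"tz":0.1845,"spin":0,"claw":0.075},{"tx":0,"ty":0,"tz":0.1845,"spin":0,"claw":0.075}]' 30
python3 -m inch '[{"tx":0,"ty":0,"tz":0,"spin":0,"claw":0.03},{"tx":0,"ty":0,"tz":0,"spin":0,"claw":0.03},{"tx":0,"ty":0,"tz":0,"spin":0,"claw":0.03},{"tx":0,"ty":0,"tz":0,"spin":0,"claw":0.03},{"tx":0,"ty":0,"tz":-0.01,"spin":0,"claw":0.03},{"tx":0,"ty":0,"tz":-0.04,"spin":0,"claw":0.03},{"tx":0,"ty":0,"tz":-0.08,"spin":0,"claw":0.03},{"tx":0,"ty":0,"tz":-0.12,"spin":0,"claw":0.03},{"tx":0,"ty":0,"tz":-0.12,"spin":0,"claw":0.03},{"tx":0,"ty":0,"tz":-0.12,"spin":0,"claw":0.03}]' 30
python3 - <<'E'
from h import *
st()
for n in('scene','side'):
    d=img(n); marks(n,'jar_1',d,k=7)
E
```

```text
clock: 20.8
eef_pos: [0.45, 0.3195, 0.1328]
eef_rot: [0.613, 0.79, 0.0, 0.0]
ft_force: [-0.1, 0.4, 0.1]
width: 0.798
grasp_force: 0.0
clock: 21.8
eef_pos: [0.4498, 0.3192, 0.253]
eef_rot: [0.613, 0.79, 0.001, 0.0]
ft_force: [-0.3, -0.2, -2.8]
width: 0.585
grasp_force: 30.0
t 21.8 pos [0.4498 0.3192 0.253 ] 
R [[-0.247, 0.969, 0.001], [0.969, 0.247, 0.001], [0.0, 0.001, -1.0]] F [-0.3 -0.2 -2.8] w 0.585 30.0
scene jar_1 0.84 [ 0.554  0.306 -0.   ] [288. 211.]
scene jar_1 0.67 [ 0.552 -0.088  0.056] [354. 278.]
scene jar_1 0.67 [0.451 0.314 0.12 ] [253. 188.]
scene jar_1 0.66 [ 0.408  0.519 -0.005] [221. 190.]
scene jar_1 0.6 [0.547 0.188 0.002] [303. 232.]
side jar_1 0.93 [0.451 0.317 0.121] [258. 199.]
side jar_1 0.79 [0.414 0.523 0.001] [233. 216.]
side jar_1 0.75 [0.541 0.193 0.003] [299. 244.]
side jar_1 0.6 [ 0.546 -0.08   0.058] [339. 263.]
side jar_1 0.59 [0.554 0.304 0.002] [290. 231.]
```

```bash
python3 -m inch '[{"tx":-0.03,"ty":-0.002,"tz":0,"spin":-0.03,"claw":0.03},{"tx":-0.07,"ty":-0.004,"tz":0,"spin":-0.06,"claw":0.03},{"tx":-0.11,"ty":-0.007,"tz":0,"spin":-0.09,"claw":0.03},{"tx":-0.15,"ty":-0.009,"tz":0,"spin":-0.12,"claw":0.03},{"tx":-0.19,"ty":-0.012,"tz":0,"spin":-0.15,"claw":0.03},{"tx":-0.23,"ty":-0.014,"tz":0,"spin":-0.18,"claw":0.03},{"tx":-0.27,"ty":-0.016,"tz":0,"spin":-0.21,"claw":0.03},{"tx":-0.31,"ty":-0.019,"tz":0,"spin":-0.24,"claw":0.03},{"tx":-0.34,"ty":-0.021,"tz":0,"spin":-0.2785,"claw":0.03},{"tx":-0.3565,"ty":-0.0217,"tz":0,"spin":-0.2785,"claw":0.03},{"tx":-0.3565,"ty":-0.0217,"tz":0,"spin":-0.2785,"claw":0.03},{"tx":-0.3565,"ty":-0.0217,"tz":0,"spin":-0.2785,"claw":0.03}]' 30
python3 -m inch '[{"tx":0,"ty":0,"tz":0,"spin":0,"claw":0.03},{"tx":0,"ty":0,"tz":0,"spin":0,"claw":0.03}]' 30
python3 - <<'E'
from h import *
st()
for n in('side','wrist'):
    d=img(n,n+'9.png'); marks(n,'jar_1',d,k=6)
E
```

```text
clock: 23.2
eef_pos: [0.5166, -0.0311, 0.2515]
eef_rot: [0.498, 0.867, -0.0, -0.001]
ft_force: [-0.2, 1.7, -1.6]
width: 0.581
grasp_force: 30.0
clock: 23.4
eef_pos: [0.5167, -0.0305, 0.252]
eef_rot: [0.497, 0.868, -0.0, -0.0]
ft_force: [-0.5, -0.1, -2.5]
width: 0.585
grasp_force: 30.0
t 23.4 pos [ 0.5167 -0.0305  0.252 ] 
R [[-0.506, 0.863, -0.0], [0.863, 0.506, 0.0], [0.0, -0.0, -1.0]] F [-0.5 -0.1 -2.5] w 0.585 30.0
side jar_1 0.97 [0.414 0.527 0.003] [233. 215.]
side jar_1 0.92 [0.542 0.195 0.003] [299. 244.]
side jar_1 0.62 [ 0.548 -0.082  0.054] [340. 265.]
side jar_1 0.59 [ 0.518 -0.032  0.12 ] [322. 235.]
side jar_1 0.57 [0.554 0.302 0.005] [291. 231.]
wrist jar_1 0.93 [0.539 0.193 0.001] [479.  10.]
wrist jar_1 0.78 [ 0.518 -0.029  0.117] [324. 260.]
wrist jar_1 0.7 [ 0.482 -0.053  0.079] [265. 247.]
```

```bash
python3 -m inch '[{"tx":0,"ty":0,"tz":0.03,"spin":0,"claw":0.03},{"tx":0,"ty":0,"tz":0.05,"spin":0,"claw":0.03},{"tx":0,"ty":0,"tz":0.058,"spin":0,"claw":0.03},{"tx":0,"ty":0,"tz":0.061,"spin":0,"claw":0.03},{"tx":0,"ty":0,"tz":0.063,"spin":0,"claw":0.03},{"tx":0,"ty":0,"tz":0.064,"spin":0,"claw":0.03},{"tx":0,"ty":0,"tz":0.064,"spin":0,"claw":0.03}]' 30
python3 -m inch '[{"tx":0,"ty":0,"tz":0,"spin":0,"claw":0.065},{"tx":0,"ty":0,"tz":0,"spin":0,"claw":0.07},{"tx":0,"ty":0,"tz":0,"spin":0,"claw":0.07},{"tx":0,"ty":0,"tz":-0.03,"spin":0,"claw":0.075},{"tx":0,"ty":0,"tz":-0.07,"spin":0,"claw":0.075},{"tx":0,"ty":0,"tz":-0.12,"spin":0,"claw":0.075},{"tx":0,"ty":0,"tz":-0.13,"spin":0,"claw":0.075},{"tx":0,"ty":0,"tz":-0.13,"spin":0,"claw":0.075}]' 30
python3 - <<'E'
from h import *
st()
for n in('scene','side','wrist'):
    d=img(n,n+'10.png');marks(n,'jar_1',d,k=6)
E
```

```text
clock: 24.3
eef_pos: [0.5172, -0.0315, 0.1888]
eef_rot: [0.498, 0.867, 0.0, 0.001]
ft_force: [-0.4, 0.2, -0.0]
width: 0.584
grasp_force: 30.0
clock: 25.1
eef_pos: [0.5174, -0.0315, 0.3198]
eef_rot: [0.498, 0.867, 0.001, 0.002]
ft_force: [-0.3, -0.2, -1.5]
width: 0.797
grasp_force: 0.0
t 25.1 pos [ 0.5174 -0.0315  0.3198] 
R [[-0.504, 0.864, 0.003], [0.864, 0.504, -0.0], [-0.002, 0.003, -1.0]] F [-0.3 -0.2 -1.5] w 0.797 0.0
scene jar_1 0.89 [0.548 0.19  0.005] [303. 231.]
scene jar_1 0.84 [ 0.518 -0.033  0.058] [331. 269.]
scene jar_1 0.8 [ 0.409  0.519 -0.003] [221. 190.]
scene jar_1 0.75 [ 0.549 -0.087  0.056] [353. 278.]
scene jar_1 0.69 [ 0.557  0.306 -0.002] [289. 211.]
scene jar_1 0.22 [ 0.701  0.068 -0.003] [367. 240.]
side jar_1 0.95 [0.545 0.193 0.006] [300. 243.]
side jar_1 0.85 [ 0.522 -0.034  0.058] [323. 257.]
side jar_1 0.72 [0.415 0.524 0.001] [233. 216.]
side jar_1 0.7 [ 0.545 -0.085  0.058] [340. 264.]
side jar_1 0.65 [ 0.702  0.08  -0.001] [362. 252.]
side jar_1 0.61 [0.549 0.303 0.002] [289. 232.]
wrist jar_1 0.98 [ 0.54   0.197 -0.   ] [455.  31.]
wrist jar_1 0.79 [ 0.544 -0.086  0.054] [317. 279.]
wrist jar_1 0.64 [ 0.519 -0.03   0.053] [324. 221.]
```

```bash
python3 -m inch '[{"tx":0.03,"ty":0.02,"tz":0,"spin":0.03,"claw":0.075},{"tx":0.06,"ty":0.044,"tz":0,"spin":0.06,"claw":0.075},{"tx":0.09,"ty":0.066,"tz":0,"spin":0.108,"claw":0.075},{"tx":0.12,"ty":0.088,"tz":0,"spin":0.108,"claw":0.075},{"tx":0.15,"ty":0.11,"tz":0,"spin":0.108,"claw":0.075},{"tx":0.18,"ty":0.132,"tz":0,"spin":0.108,"claw":0.075},{"tx":0.21,"ty":0.154,"tz":0,"spin":0.108,"claw":0.075},{"tx":0.24,"ty":0.176,"tz":0,"spin":0.108,"claw":0.075},{"tx":0.274,"ty":0.2,"tz":0,"spin":0.108,"claw":0.075},{"tx":0.274,"ty":0.2,"tz":0,"spin":0.108,"claw":0.075},{"tx":0.274,"ty":0.2,"tz":0,"spin":0.108,"claw":0.075}]' 30
python3 - <<'E'
from h import *
st()
for n in('scene','side','wrist'):
    d=img(n,n+'11.png');marks(n,'jar_1',d,k=6)
    if n=='wrist':
        cv2.imwrite('pics/w11.png',d['color'][:,:,::-1])
E
```

```text
clock: 26.5
eef_pos: [0.551, 0.3067, 0.3168]
eef_rot: [0.543, 0.84, -0.001, -0.001]
ft_force: [0.0, -0.3, 0.3]
width: 0.797
grasp_force: 0.0
t 26.5 pos [0.551  0.3067 0.3168] 
R [[-0.41, 0.912, -0.002], [0.912, 0.41, -0.001], [0.0, -0.002, -1.0]] F [ 0.  -0.3  0.3] w 0.797 0.0
scene jar_1 0.86 [0.406 0.523 0.001] [220. 188.]
scene jar_1 0.74 [ 0.551  0.306 -0.   ] [287. 211.]
scene jar_1 0.73 [0.549 0.189 0.004] [303. 231.]
scene jar_1 0.66 [ 0.55  -0.087  0.055] [353. 278.]
scene jar_1 0.62 [ 0.519 -0.035  0.058] [332. 269.]
side jar_1 0.92 [0.554 0.304 0.004] [290. 231.]
side jar_1 0.81 [0.542 0.196 0.005] [298. 243.]
side jar_1 0.69 [ 0.549 -0.082  0.057] [341. 264.]
side jar_1 0.66 [ 0.522 -0.034  0.055] [323. 258.]
side jar_1 0.59 [0.412 0.525 0.001] [232. 216.]
wrist jar_1 0.95 [0.542 0.194 0.   ] [276. 291.]
```

View pics/w11.png

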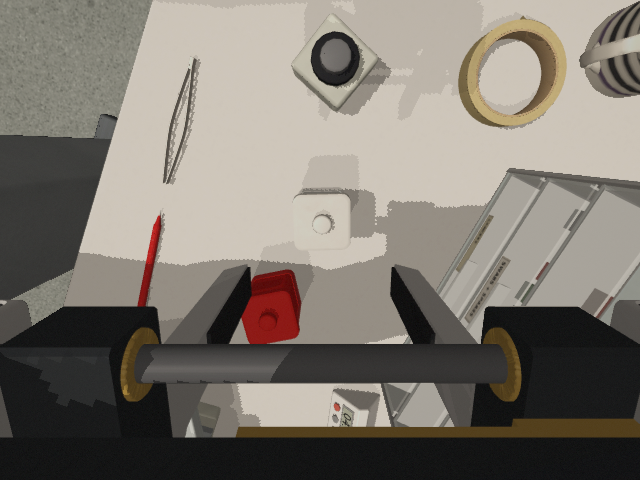

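The jar C lid is at (322,218), centred and square between the fingers. The start button is at (335,60).

```bash
python3 -m inch '[{"tx":0,"ty":0.001,"tz":0.04,"spin":0,"claw":0.075},{"tx":0,"ty":0.001,"tz":0.08,"spin":0,"claw":0.075},{"tx":0,"ty":0.001,"tz":0.12,"spin":0,"claw":0.075},{"tx":0,"ty":0.001,"tz":0.15,"spin":0,"claw":0.075},{"tx":0,"ty":0.001,"tz":0.17,"spin":0,"claw":0.075},{"tx":0,"ty":0.001,"tz":0.1855,"spin":0,"claw":0.075},{"tx":0,"ty":0.001,"tz":0.1855,"spin":0,"claw":0.075},{"tx":0,"ty":0.001,"tz":0.1855,"spin":0,"claw":0.075}]' 30
python3 -m inch '[{"tx":0,"ty":0,"tz":0,"spin":0,"claw":0.03},{"tx":0,"ty":0,"tz":0,"spin":0,"claw":0.03},{"tx":0,"ty":0,"tz":0,"spin":0,"claw":0.03},{"tx":0,"ty":0,"tz":0,"spin":0,"claw":0.03},{"tx":0,"ty":0,"tz":-0.01,"spin":0,"claw":0.03},{"tx":0,"ty":0,"tz":-0.04,"spin":0,"claw":0.03},{"tx":0,"ty":0,"tz":-0.08,"spin":0,"claw":0.03},{"tx":0,"ty":0,"tz":-0.12,"spin":0,"claw":0.03},{"tx":0,"ty":0,"tz":-0.12,"spin":0,"claw":0.03},{"tx":0,"ty":0,"tz":-0.12,"spin":0,"claw":0.03}]' 30
python3 - <<'E'
from h import *
st()
for n in('scene','side'):
    d=img(n); marks(n,'jar_1',d,k=7)
E
```

```text
clock: 27.6
eef_pos: [0.5527, 0.3064, 0.1334]
eef_rot: [0.544, 0.839, 0.0, 0.0]
ft_force: [-0.3, 0.8, 1.3]
width: 0.799
grasp_force: 0.0
clock: 28.6
eef_pos: [0.5524, 0.3063, 0.2535]
eef_rot: [0.544, 0.839, 0.001, 0.0]
ft_force: [-0.1, -0.6, -3.9]
width: 0.583
grasp_force: 29.9
t 28.6 pos [0.5524 0.3063 0.2535] 
R [[-0.408, 0.913, 0.001], [0.913, 0.408, 0.0], [-0.0, 0.001, -1.0]] F [-0.1 -0.6 -3.9] w 0.583 29.9
scene jar_1 0.96 [0.549 0.193 0.005] [303. 230.]
scene jar_1 0.92 [ 0.551 -0.089  0.057] [354. 278.]
scene jar_1 0.85 [ 0.517 -0.033  0.054] [331. 270.]
scene jar_1 0.79 [0.555 0.306 0.118] [286. 180.]
scene jar_1 0.68 [ 0.41   0.522 -0.003] [221. 189.]
scene jar_1 0.17 [ 0.481 -0.06   0.08 ] [324. 274.]
side jar_1 0.92 [ 0.547 -0.085  0.059] [341. 263.]
side jar_1 0.9 [0.554 0.303 0.124] [290. 196.]
side jar_1 0.8 [0.545 0.192 0.003] [300. 244.]
side jar_1 0.59 [ 0.519 -0.033  0.058] [322. 257.]
side jar_1 0.59 [0.415 0.521 0.003] [233. 216.]
```

```bash
python3 -m inch '[{"tx":-0.025,"ty":-0.018,"tz":0,"spin":-0.03,"claw":0.03},{"tx":-0.05,"ty":-0.037,"tz":0,"spin":-0.06,"claw":0.03},{"tx":-0.08,"ty":-0.06,"tz":0,"spin":-0.09,"claw":0.03},{"tx":-0.11,"ty":-0.082,"tz":0,"spin":-0.108,"claw":0.03},{"tx":-0.14,"ty":-0.104,"tz":0,"spin":-0.108,"claw":0.03},{"tx":-0.17,"ty":-0.127,"tz":0,"spin":-0.108,"claw":0.03},{"tx":-0.2,"ty":-0.15,"tz":0,"spin":-0.108,"claw":0.03},{"tx":-0.225,"ty":-0.168,"tz":0,"spin":-0.108,"claw":0.03},{"tx":-0.236,"ty":-0.176,"tz":0,"spin":-0.108,"claw":0.03},{"tx":-0.236,"ty":-0.176,"tz":0,"spin":-0.108,"claw":0.03},{"tx":-0.236,"ty":-0.176,"tz":0,"spin":-0.108,"claw":0.03},{"tx":-0.236,"ty":-0.176,"tz":0,"spin":-0.108,"claw":0.03}]' 30
python3 -m inch '[{"tx":0,"ty":0,"tz":0,"spin":0,"claw":0.03},{"tx":0,"ty":0,"tz":0,"spin":0,"claw":0.03}]' 30
python3 - <<'E'
from h import *
st()
for n in('scene','side','wrist'):
    d=img(n); marks(n,'jar_1',d,k=6)
E
```

```text
clock: 30.0
eef_pos: [0.4882, 0.0204, 0.2524]
eef_rot: [0.497, 0.868, 0.0, -0.0]
ft_force: [-0.4, -0.2, -2.2]
width: 0.588
grasp_force: 29.9
clock: 30.2
eef_pos: [0.4881, 0.0198, 0.2525]
eef_rot: [0.497, 0.868, 0.0, -0.0]
ft_force: [-0.1, 0.3, -2.3]
width: 0.583
grasp_force: 29.9
t 30.2 pos [0.4881 0.0198 0.2525] 
R [[-0.505, 0.863, -0.0], [0.863, 0.505, 0.0], [0.0, -0.0, -1.0]] F [-0.1  0.3 -2.3] w 0.583 29.9
scene jar_1 0.98 [ 0.407  0.521 -0.002] [220. 189.]
scene jar_1 0.73 [0.489 0.019 0.118] [312. 243.]
scene jar_1 0.71 [0.546 0.191 0.002] [302. 232.]
scene jar_1 0.7 [ 0.516 -0.031  0.059] [330. 268.]
scene jar_1 0.68 [ 0.55  -0.088  0.056] [353. 278.]
side jar_1 0.97 [ 0.521 -0.032  0.057] [322. 257.]
side jar_1 0.96 [0.488 0.017 0.123] [304. 229.]
side jar_1 0.69 [0.415 0.522 0.004] [233. 215.]
side jar_1 0.62 [ 0.548 -0.079  0.06 ] [340. 262.]
side jar_1 0.61 [0.544 0.192 0.002] [300. 244.]
wrist jar_1 0.83 [ 0.541  0.193 -0.001] [472.  85.]
wrist jar_1 0.67 [0.493 0.02  0.117] [328. 263.]
```

```bash
python3 -m inch '[{"tx":0,"ty":0,"tz":0.03,"spin":0,"claw":0.03},{"tx":0,"ty":0,"tz":0.05,"spin":0,"claw":0.03},{"tx":0,"ty":0,"tz":0.058,"spin":0,"claw":0.03},{"tx":0,"ty":0,"tz":0.061,"spin":0,"claw":0.03},{"tx":0,"ty":0,"tz":0.0625,"spin":0,"claw":0.03},{"tx":0,"ty":0,"tz":0.0635,"spin":0,"claw":0.03},{"tx":0,"ty":0,"tz":0.0635,"spin":0,"claw":0.03}]' 30
python3 -m inch '[{"tx":0,"ty":0,"tz":0,"spin":0,"claw":0.065},{"tx":0,"ty":0,"tz":0,"spin":0,"claw":0.07},{"tx":0,"ty":0,"tz":0,"spin":0,"claw":0.07},{"tx":0,"ty":0,"tz":-0.03,"spin":0,"claw":0.075},{"tx":0,"ty":0,"tz":-0.07,"spin":0,"claw":0.075},{"tx":0,"ty":0,"tz":-0.12,"spin":0,"claw":0.075},{"tx":-0.04,"ty":0,"tz":-0.14,"spin":0,"claw":0.075},{"tx":-0.08,"ty":0,"tz":-0.14,"spin":0,"claw":0.075},{"tx":-0.08,"ty":0,"tz":-0.14,"spin":0,"claw":0.075},{"tx":-0.08,"ty":0,"tz":-0.14,"spin":0,"claw":0.075}]' 30
python3 - <<'E'
from h import *
st()
for n in('scene','side','wrist'):
    d=img(n,n+'12.png');marks(n,'jar_1',d,k=6)
a=np.hstack([cv2.imread('pics/scene12.png')[120:360,180:500],cv2.imread('pics/wrist12.png')[:480:2,::2]]);cv2.imwrite('pics/c12.png',cv2.resize(a,(800,300)))
E
```

```text
clock: 31.2
eef_pos: [0.4883, 0.0191, 0.1897]
eef_rot: [0.498, 0.867, 0.0, 0.0]
ft_force: [-0.7, 0.9, -1.2]
width: 0.585
grasp_force: 29.9
clock: 32.2
eef_pos: [0.5283, -0.0503, 0.3289]
eef_rot: [0.498, 0.867, -0.0, -0.0]
ft_force: [-0.6, 0.9, -0.1]
width: 0.799
grasp_force: 0.0
t 32.2 pos [ 0.5283 -0.0503  0.3289] 
R [[-0.503, 0.864, -0.001], [0.864, 0.503, 0.0], [0.0, -0.0, -1.0]] F [-0.6  0.9 -0.1] w 0.799 0.0
scene jar_1 0.91 [0.545 0.193 0.001] [301. 232.]
scene jar_1 0.88 [ 0.406  0.522 -0.004] [220. 190.]
scene jar_1 0.77 [0.49  0.017 0.054] [313. 261.]
scene jar_1 0.76 [ 0.555 -0.087  0.057] [354. 277.]
scene jar_1 0.61 [ 0.52  -0.033  0.057] [332. 269.]
side jar_1 0.94 [0.488 0.017 0.058] [303. 252.]
side jar_1 0.77 [ 0.548 -0.085  0.055] [341. 265.]
side jar_1 0.64 [0.411 0.524 0.001] [232. 216.]
wrist jar_1 0.97 [0.538 0.196 0.003] [450.  10.]
wrist jar_1 0.87 [ 0.548 -0.085  0.057] [320. 258.]
wrist jar_1 0.67 [0.491 0.02  0.056] [323. 138.]
wrist jar_1 0.65 [ 0.517 -0.035  0.053] [318. 201.]
```

View pics/c12.png

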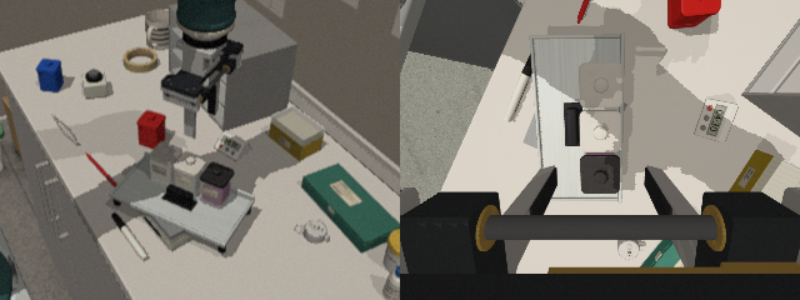

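The row is close and square by the rail, at (603,86), (601,132) and (601,175). Now the start button, with the fingers closed.

```bash
python3 -m inch '[{"tx":0.04,"ty":0.021,"tz":0,"spin":0.05,"claw":0},{"tx":0.08,"ty":0.041,"tz":0,"spin":0.1,"claw":0},{"tx":0.12,"ty":0.062,"tz":0,"spin":0.15,"claw":0},{"tx":0.16,"ty":0.082,"tz":0,"spin":0.2,"claw":0},{"tx":0.2,"ty":0.103,"tz":0,"spin":0.25,"claw":0},{"tx":0.24,"ty":0.124,"tz":0,"spin":0.3,"claw":0},{"tx":0.28,"ty":0.144,"tz":0,"spin":0.35,"claw":0},{"tx":0.32,"ty":0.165,"tz":0,"spin":0.4,"claw":0},{"tx":0.36,"ty":0.186,"tz":0,"spin":0.45,"claw":0},{"tx":0.4,"ty":0.206,"tz":0,"spin":0.5,"claw":0},{"tx":0.435,"ty":0.224,"tz":0,"spin":0.5,"claw":0},{"tx":0.435,"ty":0.224,"tz":0,"spin":0.5,"claw":0}]' 20
python3 -m inch '[{"tx":0,"ty":0,"tz":0,"spin":0,"claw":0},{"tx":0,"ty":0,"tz":0,"spin":0,"claw":0},{"tx":0,"ty":0,"tz":0,"spin":0,"claw":0}]' 20
python3 - <<'E'
from h import *
s=st()
for n in('scene','side','wrist'):
    d=img(n,n+'13.png');marks(n,'start_top',d,k=2); marks(n,'jar_1',d,k=6)
w=dict(np.load('w5.npz'))
E
```

```text
clock: 33.7
eef_pos: [0.4995, 0.4441, 0.3284]
eef_rot: [0.695, 0.719, -0.0, -0.001]
ft_force: [-0.2, 0.1, -0.3]
width: 0.006
grasp_force: 0.0
clock: 34.0
eef_pos: [0.503, 0.4375, 0.3294]
eef_rot: [0.697, 0.717, 0.0, 0.0]
ft_force: [0.6, -1.0, 0.2]
width: 0.01
grasp_force: 0.0
t 34.0 pos [0.503  0.4375 0.3294] 
R [[-0.027, 1.0, 0.0], [1.0, 0.027, -0.0], [-0.0, 0.0, -1.0]] F [ 0.6 -1.   0.2] w 0.01 0.0
scene start_top 0.37 [0.504 0.445 0.063] [254. 177.]
scene jar_1 0.91 [ 0.554 -0.085  0.054] [354. 277.]
scene jar_1 0.87 [0.489 0.018 0.056] [312. 261.]
scene jar_1 0.86 [ 0.409  0.519 -0.005] [221. 190.]
scene jar_1 0.64 [ 0.52  -0.036  0.057] [333. 269.]
scene jar_1 0.57 [0.544 0.19  0.002] [302. 232.]
side start_top 0.53 [0.506 0.444 0.069] [263. 202.]
side jar_1 0.88 [0.412 0.525 0.002] [232. 216.]
side jar_1 0.83 [ 0.549 -0.084  0.059] [341. 263.]
side jar_1 0.76 [0.488 0.014 0.059] [304. 252.]
side jar_1 0.74 [ 0.481 -0.049  0.002] [310. 282.]
side jar_1 0.7 [0.544 0.193 0.003] [299. 244.]
wrist start_top 0.74 [0.503 0.443 0.068] [322. 216.]
wrist jar_1 0.72 [ 0.415  0.524 -0.001] [244. 131.]
```

View pics/wrist13.png

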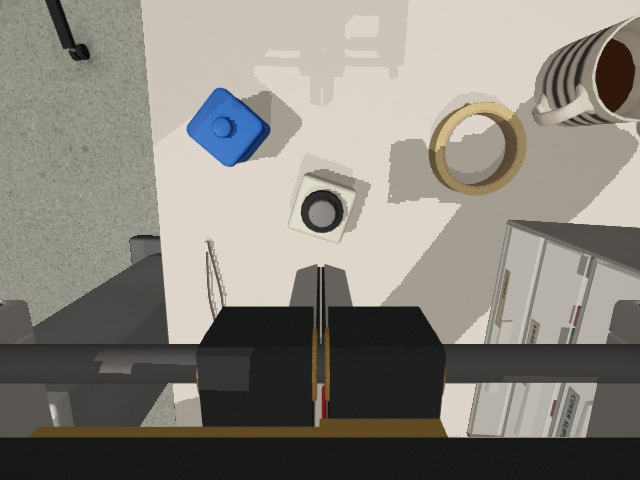

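Button at (322,212), straight under the fingers after a 6.5 mm shift.

```bash
python3 -m inch '[{"tx":0.0065,"ty":0,"tz":0.04,"spin":0,"claw":0},{"tx":0.0065,"ty":0,"tz":0.08,"spin":0,"claw":0},{"tx":0.0065,"ty":0,"tz":0.12,"spin":0,"claw":0},{"tx":0.0065,"ty":0,"tz":0.15,"spin":0,"claw":0},{"tx":0.0065,"ty":0,"tz":0.163,"spin":0,"claw":0},{"tx":0.0065,"ty":0,"tz":0.168,"spin":0,"claw":0},{"tx":0.0065,"ty":0,"tz":0.172,"spin":0,"claw":0},{"tx":0.0065,"ty":0,"tz":0.175,"spin":0,"claw":0},{"tx":0.0065,"ty":0,"tz":0.1765,"spin":0,"claw":0},{"tx":0.0065,"ty":0,"tz":0.1765,"spin":0,"claw":0},{"tx":0.0065,"ty":0,"tz":0.1765,"spin":0,"claw":0}]' 20
```

```text
clock: 35.55
eef_pos: [0.5026, 0.4458, 0.1568]
eef_rot: [0.697, 0.717, 0.001, 0.0]
ft_force: [-13.4, -12.8, 38.1]
width: 0.006
grasp_force: 19.3
```

38 N at only about 2 mm of travel: the closed pair of fingers (about 25 x 16 mm) is probably catching the collar. I'll retry with one finger only, using the finger opening to set it over the button.

```bash
python3 -m inch '[{"tx":0,"ty":0,"tz":-0.03,"spin":0,"claw":0},{"tx":0,"ty":0,"tz":-0.06,"spin":0,"claw":0.09},{"tx":0,"ty":-0.03,"tz":-0.06,"spin":0,"claw":0.094},{"tx":0,"ty":-0.051,"tz":-0.06,"spin":0,"claw":0.094},{"tx":0,"ty":-0.051,"tz":-0.06,"spin":0,"claw":0.094},{"tx":0,"ty":-0.051,"tz":-0.06,"spin":0,"claw":0.094},{"tx":0,"ty":-0.051,"tz":-0.06,"spin":0,"claw":0.094},{"tx":0,"ty":-0.051,"tz":-0.06,"spin":0,"claw":0.094},{"tx":0,"ty":-0.051,"tz":-0.06,"spin":0,"claw":0.094},{"tx":0,"ty":-0.051,"tz":-0.06,"spin":0,"claw":0.094}]' 20
python3 - <<'E'
from h import *
st(); img('wrist','w14.png'); d=img('side','s14.png')
marks('side','start_top',d,k=2)
a=np.hstack([cv2.imread('pics/w14.png')[150:390,160:480],cv2.resize(cv2.imread('pics/s14.png')[120:240,200:360],(320,240),interpolation=cv2.INTER_CUBIC)]);cv2.imwrite('pics/c14.png',cv2.resize(a,(800,300)))
E
```

```text
clock: 36.55
eef_pos: [0.4516, 0.4436, 0.2125]
eef_rot: [0.697, 0.717, -0.0, -0.0]
ft_force: [0.5, 0.4, 0.6]
width: 0.737
grasp_force: 0.0
t 36.55 pos [0.4516 0.4436 0.2125] 
R [[-0.028, 1.0, -0.0], [1.0, 0.028, -0.0], [-0.0, -0.0, -1.0]] F [0.5 0.4 0.6] w 0.737 0.0
side start_top 0.43 [0.503 0.446 0.067] [262. 202.]
```

View pics/c14.png

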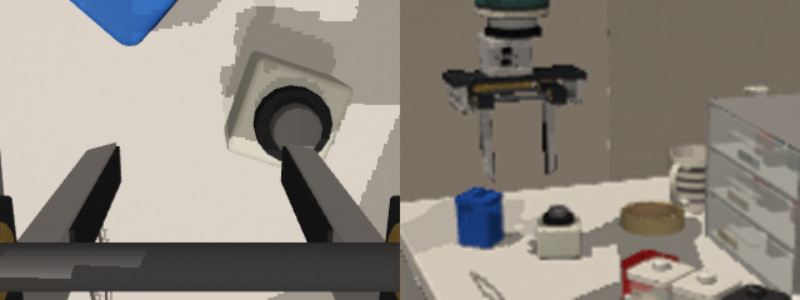

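The right finger is coming over the button at (297,125) and the left one is over bare bench. Finish opening, then press.

```bash
python3 -m inch '[{"tx":0,"ty":0,"tz":0,"spin":0,"claw":0.094},{"tx":0,"ty":0,"tz":0,"spin":0,"claw":0.094},{"tx":0,"ty":0,"tz":0,"spin":0,"claw":0.094},{"tx":0,"ty":0,"tz":0.03,"spin":0,"claw":0.094},{"tx":0,"ty":0,"tz":0.048,"spin":0,"claw":0.094},{"tx":0,"ty":0,"tz":0.053,"spin":0,"claw":0.094},{"tx":0,"ty":0,"tz":0.056,"spin":0,"claw":0.094},{"tx":0,"ty":0,"tz":0.058,"spin":0,"claw":0.094},{"tx":0,"ty":0,"tz":0.0585,"spin":0,"claw":0.094},{"tx":0,"ty":0,"tz":0.0585,"spin":0,"claw":0.094},{"tx":0,"ty":0,"tz":0.0585,"spin":0,"claw":0.094}]' 20
```

```text
clock: 37.8
eef_pos: [0.4511, 0.4437, 0.1568]
eef_rot: [0.697, 0.717, 0.0, 0.0]
ft_force: [-14.4, -13.7, 30.3]
width: 0.996
grasp_force: 15.3
```

Same height with one finger, so this may be the end stop. I'll ease back up in small steps to read the force against height.

```bash
for i in 1 2 3; do python3 -m inch '[{"tx":0,"ty":0,"tz":-0.0015,"spin":0,"claw":0.094},{"tx":0,"ty":0,"tz":-0.0015,"spin":0,"claw":0.094},{"tx":0,"ty":0,"tz":-0.0015,"spin":0,"claw":0.094}]' 20 | grep -E "pos|ft_"; done; python3 -m inch '[{"tx":0,"ty":0,"tz":-0.002,"spin":0,"claw":0.094},{"tx":0,"ty":0,"tz":-0.002,"spin":0,"claw":0.094},{"tx":0,"ty":0,"tz":-0.002,"spin":0,"claw":0.094}]' 20| grep -E "pos|ft_"
```

```text
eef_pos: [0.4515, 0.444, 0.1573]
ft_force: [-3.4, -4.2, 10.9]
eef_pos: [0.4515, 0.4439, 0.158]
ft_force: [-0.7, 0.0, 4.0]
eef_pos: [0.4515, 0.4438, 0.1588]
ft_force: [1.3, 0.4, 4.5]
eef_pos: [0.4514, 0.4437, 0.1607]
ft_force: [2.2, 0.3, 3.0]
```

The 3–4 N spring force persists from 0.158 up to 0.161, with a hard stop at about 0.157. So the button was pressed fully down. Now retreat and check.

```bash
python3 -m inch '[{"tx":0,"ty":0,"tz":-0.03,"spin":0,"claw":0.094},{"tx":0,"ty":0,"tz":-0.07,"spin":0,"claw":0.094},{"tx":0,"ty":0,"tz":-0.12,"spin":0,"claw":0.094},{"tx":0,"ty":0,"tz":-0.15,"spin":0,"claw":0.094},{"tx":0,"ty":0,"tz":-0.15,"spin":0,"claw":0.094},{"tx":0,"ty":0,"tz":-0.15,"spin":0,"claw":0.094}]' 20
python3 - <<'E'
from h import *
hub=np.array([.481,-.0545]);a=.528;M=np.array([[np.cos(a),np.sin(a)],[-np.sin(a),np.cos(a)]])
for n in('scene','side'):
    d=img(n,n+'15.png');marks(n,'tray',d,k=1)
    for m in robot.mark_of(n,'jar_1'):
        w=d['T'][:3,:3]@m['point']+d['T'][:3,3]; print(n,w.round(3),(M@(w[:2]-hub)).round(3))
cv2.imwrite('pics/c15.png',cv2.resize(cv2.imread('pics/scene15.png')[140:340,190:457],(800,600),interpolation=cv2.INTER_CUBIC))
E
```

```text
clock: 39.6
eef_pos: [0.4511, 0.4434, 0.3103]
eef_rot: [0.697, 0.717, -0.0, 0.0]
ft_force: [-0.3, -0.5, 0.1]
width: 0.998
grasp_force: 0.0
scene tray 0.95 [ 0.482 -0.056  0.022] [324. 289.]
scene [0.545 0.188 0.003] [0.178 0.177]
scene [ 0.517 -0.034  0.057] [ 0.042 -0.001]
scene [0.487 0.017 0.051] [0.041 0.059]
scene [ 0.482 -0.058  0.03 ] [-0.001 -0.003]
scene [ 0.549 -0.088  0.057] [ 0.042 -0.063]
scene [ 0.408  0.521 -0.   ] [0.227 0.534]
side tray 0.7 [ 0.483 -0.055  0.026] [312. 275.]
side [ 0.519 -0.032  0.058] [ 0.044 -0.   ]
side [0.415 0.522 0.001] [0.234 0.531]
side [ 0.545 -0.081  0.058] [ 0.042 -0.056]
side [0.491 0.018 0.06 ] [0.045 0.058]
side [0.543 0.194 0.   ] [0.179 0.184]
```

View pics/c15.png

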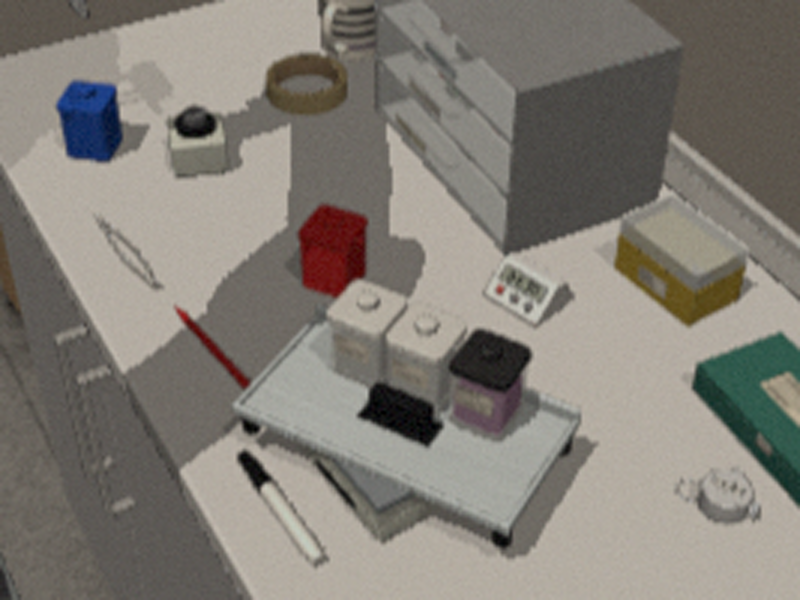

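The three jars stand in one row by the rail, with tray x about 0.042 and spacing of about 0.06. The tray is home and nothing else has moved.

```bash
python3 -c "
from station import robot
print(robot.hand_in())"
```

```text
the job is handed in; nothing more can be done
None
```

The job is handed in (no verdict came back): the tray is home on the shaker base, all three jars stand in a close row along the rail, and start was pressed to its stop and the finger lifted clear of it.

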